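Tilt the template out of its bin and clamp it in the fixture

ROBOT

A 6-joint arm with a two-finger parallel gripper is mounted at the origin on the work surface. World frame = base frame: x ahead of the robot, y to its left, z up, the work surface at z = 0. Lengths are in mm, angles in degrees, forces in N, time in s.
With the tool pointing down it reaches from about 350 to 850 mm from the base axis. Payload 8.1 kg.
Tool frame: the origin (TCP) lies on the front face of the gripper's body, between the roots of the fingers; the fingertips stand r.finger_overhang ahead of it and the grasp point (between the pads) lies 54 mm ahead of it (r.finger_overhang is the distance from the TCP to the fingertips, in mm); y points along the fingers, z is the direction in which the jaws open and shut, and the axes are right-handed (so a half turn about y gives the same grasp; the last joint's range is limited). The gripper opens to 85 mm and grips with 20 to 120 N. Pads are 22 mm wide; open, the fingers measure 114 mm over their backs; the gripper's body (76 mm by 85 mm) begins 54 mm behind the grasp point. The pads swing forward as they close: fully open they stand 13 mm farther back than shut.
Start: joints at [-73.533, 7.471, 85.268, -0, 87.261, -4.893], TCP at [218.555, -558.784, 303.892] pointing down, gripper open.
Joint ranges: [-169.43, 169.43], [-51.17, 129.36], [1.28, 143.12], [-76.62, 256.62], [0, 156.53], [-152.29, 152.29]. Speed limits (degrees/s): [136.94, 136.94, 159.86, 180, 180, 180].

INTERFACE

Orientations are given as [roll, pitch, yaw] about the fixed x, y, z axes, in that order (R = Rz(yaw) Ry(pitch) Rx(roll)).
In Python, from bench import r gives the robot as it stands. The module is installed in compiled form; this text tells all that it offers.
- The arm moves only by the tool arm_command, never from a script. Its argument "increments" is a list of rows, each a list of 6 numbers: the shift along the tool's x, y, z in m, then the turn, a rotation vector about the tool's x, y, z in rad. In form: [[tx, ty, tz, wx, wy, wz], ...]. A call has exactly 10 rows; each row is the pose to reach, as a shift and turn from the pose commanded when the call began, along the tool's axes at that moment; what a row does not reach only later rows make up. A row lasts 1/8 s, in which the tool goes at most 62.5 mm and 10.7 degrees, less where a joint would pass 70% of its speed; a pose out of reach is approached as far as the arm can. A call with a gripper value outside its range is refused whole. "jaw" is the gripper's target within -1 to 1 (shut at 1, half-way at 0, fully open at -1), set as the call begins (left out, the last holds). The fingers move at their own pace and stop on an object; "force" is the grip in N (left out, the last holds). Time passes only in rows, so rows that repeat a pose let the fingers close, or fill a call up. It gives the time, the measured TCP pose, the force and the opening at its end, in the units of the state.
- r.sense(): the state, without advancing time (a new reading comes with each control period).
- r.snapshot(name): name is "scene" or "top" or "wrist"; returns the picture (384x512x3 uint8, red, green, blue); there is no depth.
- r.camera_model(name): a dict with "intrinsics" (3x3 intrinsics, pixels), "cam_to_world" (4x4, takes a point from camera to world coordinates). Camera axes: x right, y down, z forward; pixel columns grow to the right and rows downward; lengths in mm; the calibration is good to about 2 mm. A picture is of the moment at which its call begins: read the wrist's pose just before it. camera_model takes no time and is no camera call; for the wrist camera it gives the pose at the moment of the call.
- r.hand_in(): hands the job in, once; it reports no verdict.
Trained networks look in the newest picture that a camera, given by its name, has taken for a name from the list of things; names that differ only in an ending like _2 or _b are one class to them, and where a whole thing is asked for, a point or a joint stands for the part that bears it (a point fixed in the world has none). Each returns a list of dicts, best first, with "conf" (0 to 1); they miss things now and then, are a little off and sometimes report something else, mostly with a low value. They report only what shows in the picture. A call takes as long as a camera call. They do not tell look-alikes from the thing itself.
- r.trace(camera, target): "mask" (384x512 bool, what is visible of it) and "position" ([column, row] in pixels, amid what is visible of it).
- r.spot_point(camera, target): "position" ([column, row] in pixels: a listed point, or the origin of a listed thing).
The state is a dict: "time": time; "joint_pos": joint angles; "qd": joint speeds; "joint_efforts": joint torques, N m; "tool_pos": TCP position; "tcp_rot": TCP orientation; "ft_force": force on the tool from outside, world axes, zero at the start; "wrist_torque": the same for the moment, N m; "finger_gap": finger opening in mm.
Only numpy, scipy, OpenCV 4.12 (cv2) and the standard library are available. Lean on these libraries where they do the work, as an engineer would, in place of code of your own. Each camera call takes 0.05 s, during which the arm holds its last target.

TASK

Take the orange template out of the narrow blue bin: one end is trapped under the yellow bridge, so raise its free end first and draw it out at a slant. Stand it upright and centred lengthwise in the fixture's steel channel, lowering it to the channel floor before letting go, then turn the red knob clockwise until its yellow strap lies along the top of the template and push the knob down until the strap rests on it. Leave the brush, the jar and the angle bracket where they are, and let go of everything.

Things in the scene. Friction and masses are not known exactly. Their poses are not given: they have to be found in the camera images.
- template: loose orange plate with dark round marks, 170 long (x) x 8 thick (y) x 72 high (z) mm, 0.26 kg, standing on its long edge in the bin. Origin: middle of its lower edge; z up. Its -x end is the trapped one, 6 to 26 mm from the bin's -x wall.
- bin: fixed blue open bin, 213 (x) x 86 (y) mm, inside 205 x 78, walls 4. Origin: centre of its underside. x runs from the bridged end to the low front: walls 95 mm high for the first 65 mm from the -x end, 50 mm elsewhere. Floor 5 mm thick; two black floor rails (tops at 23 mm) leave a groove 13 mm wide along y = 0, where the template stands, its top edge 77 mm above the table.
- bridge_edge (a point): middle of the lower inner edge of the yellow bridge, 90 mm above the table. The bridge is 5 mm thick, spans the bin's full width and covers the first 50 mm of the inside at the -x end, leaving an opening 155 mm long: too short for the template to rise level. Axes as the bin's
- fixture: fixed holding fixture: green base 230 x 70 x 8 mm (x -150 to +80) with a steel channel and, at x = -117 mm on the channel's line, a hold-down post with a red knob. Origin: on the table under the channel's middle; x along the channel.
- channel (a point): middle of the channel floor, 8 mm above the table; axes as the fixture's. The channel is 150 mm long along x, open at both ends, 12 mm wide between its sides (straight for 18 mm, then flared to about 27 mm wide at 30 mm above the floor). A template standing in it has its top 80 mm above the table, and may point either way
- knob_grip (a point): on the knob's axis, 10 mm below the top of the red bar knob (44 long x 14 wide x 36 high mm); 124 mm above the table when up. The bar lies along this point's y, where the yellow strap points too (64 mm long from the axis, 18 wide, 8 thick, under the bar: top 26 mm below this point, underside 34 mm below). Moves with the knob.
- hold_turn (a joint): turn of the knob, rad, growing clockwise seen from above, range -0.3 to 1.9. At 0 the strap points along the fixture's +y, at 1.57 along its +x, over the channel. Friction about 0.06 N m; it stays where it is left. Starts between 0.1 and 0.45.
- hold_drop (a joint): how far knob and strap are pushed down, m, 0 (up) to 0.014. About 5 N of friction: it stays where it is left. The strap meets the top of a template standing in the channel at about 0.010.
- brush: loose hand brush lying on the table, a bystander. Origin: under its middle.
- jar: loose amber jar, 60 mm across, 75 mm high, a bystander. Origin: centre of its underside.
- angle: loose steel angle bracket, 90 x 50 mm, 50 mm high, a bystander. Origin: centre of its underside.
There are look-alikes about, which are no part of the job. Of the things that look like the template, the middle-sized one is meant.

How it is judged (in metres and radians):
On the way:
1. the template stands upright in the channel, down on its floor, while the gripper still holds it (x of template in the frame of fixture between -0.02 and 0.02 m and y of template in the frame of fixture between -0.007 and 0.007 m and z of template in the frame of fixture below 0.014 m and angle between template's own z axis and vertical below 0.25 rad and angle between the x axis of template and the x axis of fixture, either way round below 0.12 rad and contact force between the fingers and template above 0.3 N), for 0.2 s.
At the end, for the whole second after the job is handed in: Template at rest in the channel: within 20 mm of its middle lengthwise, 7 mm across, at most 6 mm off its floor, upright within 0.25 rad, along it within 0.12 rad. Strap along the channel (hold_turn 1.57 +/- 0.3) and down on the template (hold_drop over 7.5 mm) (x of template in the frame of fixture between -0.02 and 0.02 m and y of template in the frame of fixture between -0.007 and 0.007 m and z of template in the frame of fixture below 0.014 m and angle between template's own z axis and vertical below 0.25 rad and angle between the x axis of template and the x axis of fixture, either way round below 0.12 rad and value of joint hold_turn between 1.2708 and 1.8708 rad and value of joint hold_drop above 0.0075 m and linear speed of template below 0.02 m/s); the robot touches nothing.
It fails at once if the brush is shifted by more than 30 mm (distance of brush from where it was at the start of the episode above 0.03 m).
It fails at once if the jar is shifted by more than 30 mm (distance of jar from where it was at the start of the episode above 0.03 m).
It fails at once if the angle is shifted by more than 30 mm (distance of angle from where it was at the start of the episode above 0.03 m).
It also fails if it takes over 58 s, if anything falls off the work surface, if the arm or the gripper's body presses on something with over 40 N, if the wrist force passes 120 N, or if a joint passes its speed limit or range.

## Working session

There is one attempt and no reset: what is moved stays moved. The work goes in short steps, Python scripts to look and compute and a tool call to move; the robot and the scene stay as the last step left them, time stands still between calls to the robot, and variables do not carry over. Pictures are saved under pics/ and viewed, and the job is handed in when it is done.

Besides the shell and the picture viewer there is one more tool, called after "Request:" as name(argument=value, ...), one argument or row to a line, values as JSON. arm_command: Moves the arm, as the interface text tells. Its arguments: {"type":"object","properties":{"increments":{"type":"array","items":{"type":"array","items":{"type":"number"}}},"jaw":{"type":"number"},"force":{"type":"number"}},"required":["increments"]}

```bash
mkdir -p pics; ls; python3 - <<'E'
from bench import r
import cv2
print(r.sense(), r.finger_overhang)
for n in ["scene","top","wrist"]:
    im=r.snapshot(n); cv2.imwrite(f"pics/{n}0.png",cv2.resize(im[:,:,::-1],(800,600),interpolation=cv2.INTER_CUBIC))
    c=r.camera_model(n); print(n,c["intrinsics"].round(1).tolist(),c["cam_to_world"].round(3).tolist())
E
```

```text
pics
{'time': 0.0, 'joint_pos': array([-7.35332389e+01,  7.51472983e+00,  8.53323161e+01, -2.51995620e-03,
        8.72606655e+01, -4.89299920e+00]), 'qd': array([-0.02601162, -0.04020816,  0.05440581,  0.03552965, -0.02849011,
        0.04582888]), 'joint_efforts': array([ 2.76599326e-05, -5.69406617e+01, -5.00552344e+01, -3.26724403e-04,
        1.44392776e-02, -3.94582867e-05]), 'tool_pos': array([ 218.42024756, -558.36788002,  302.81913923]), 'tcp_rot': array([-9.01075336e+01,  6.67958686e-03, -1.58640123e+02]), 'ft_force': array([ 0.01727713, -1.0860761 ,  0.40296634]), 'wrist_torque': array([ 0.02068957,  0.0462952 , -0.01921658]), 'finger_gap': 85.38891215527939} 72.6
scene [[417.2, 0.0, 250.7], [0.0, 417.2, 186.2], [0.0, 0.0, 1.0]] [[-0.705, 0.578, -0.411, 901.527], [0.709, 0.573, -0.411, 430.35], [-0.002, -0.581, -0.814, 835.746], [0.0, 0.0, 0.0, 1.0]]
top [[382.3, 0.0, 255.1], [0.0, 382.3, 194.4], [0.0, 0.0, 1.0]] [[-0.009, -0.994, 0.108, 441.553], [-0.999, 0.005, -0.034, 51.318], [0.034, -0.109, -0.994, 930.97], [0.0, 0.0, 0.0, 1.0]]
wrist [[322.3, 0.0, 255.5], [0.0, 322.3, 197.1], [0.0, 0.0, 1.0]] [[0.365, -0.898, -0.245, 280.649], [-0.931, -0.352, -0.094, -533.972], [-0.002, 0.263, -0.965, 372.278], [0.0, 0.0, 0.0, 1.0]]
```

View pics/top0.png

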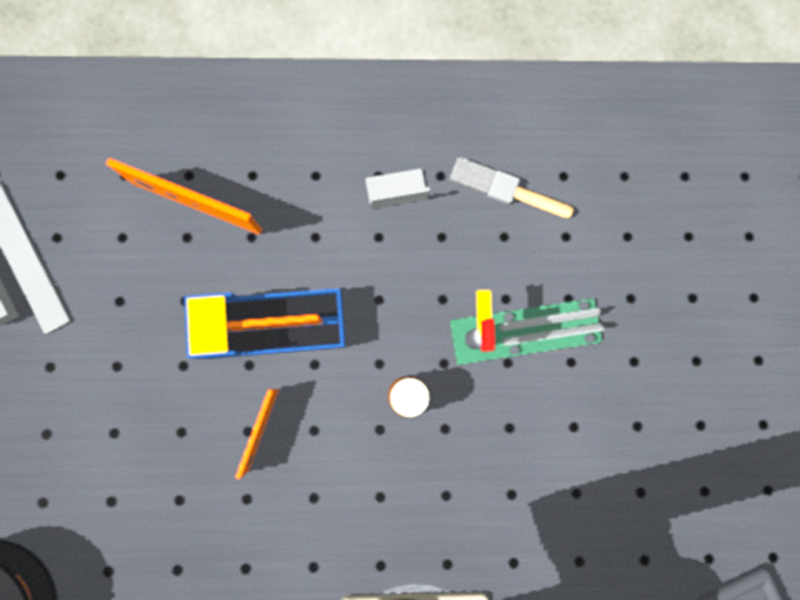

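View pics/scene0.png

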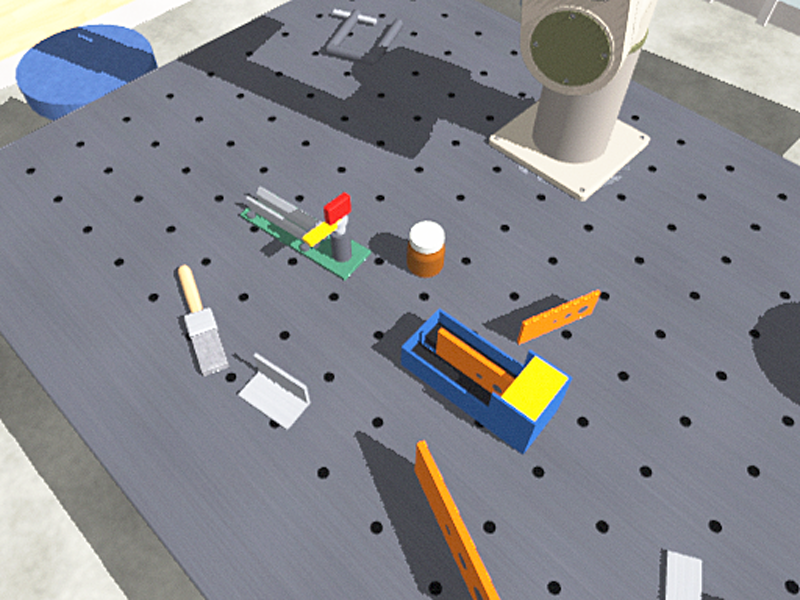

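View pics/wrist0.png

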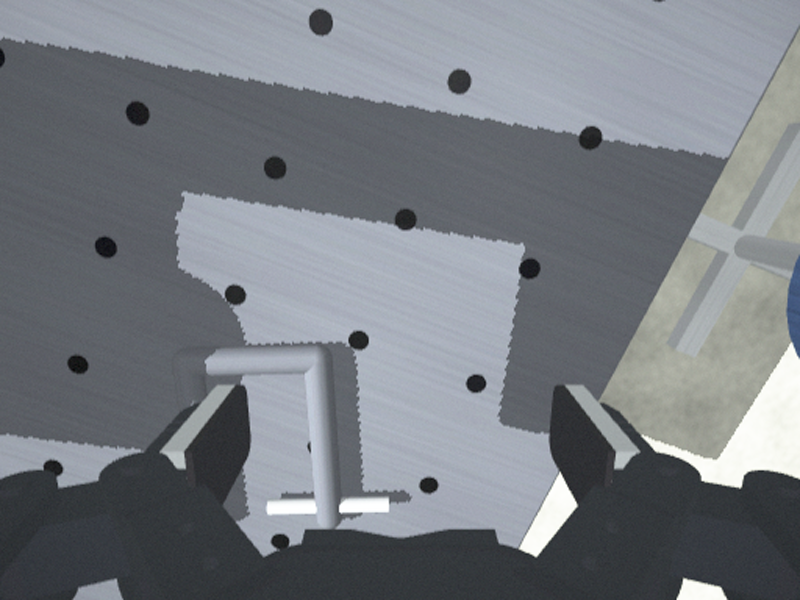

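Top view (800x600 scale): bin with bridge at (208,325), opening to the right with the template inside (230–320, 322). The fixture's post is at (485,335) with the channel to the right, the jar is at (410,398), and orange look-alikes are at (185,195) and (255,435). Next I'll measure.

```bash
cat > h.py <<'E'
import numpy as np,cv2
from scipy.spatial.transform import Rotation as Ro
def ray(c,p):
    d=c["cam_to_world"][:3,:3]@np.linalg.solve(c["intrinsics"],[p[0],p[1],1.]); return c["cam_to_world"][:3,3],d
def at_z(c,p,z):
    o,d=ray(c,p); return o+d*(z-o[2])/d[2]
def tri(c1,p1,c2,p2):
    A=[];b=[]
    M=np.zeros((3,3));v=np.zeros(3);
    for c,p in((c1,p1),(c2,p2)):
        o,d=ray(c,p); d=d/np.linalg.norm(d); P=np.eye(3)-np.outer(d,d); M+=P; v+=P@o
    return np.linalg.solve(M,v)
def proj(c,X):
    T=np.linalg.inv(c["cam_to_world"]); q=T[:3,:3]@np.asarray(X)+T[:3,3]; u=c["intrinsics"]@q; return u[:2]/u[2]
E
python3 - <<'E'
from bench import r
from h import *
C={n:r.camera_model(n) for n in("top","scene")}
Z=dict(template=5,bin=0,bridge_edge=90,fixture=0,channel=8,knob_grip=124,brush=0,jar=0,angle=0)
for n in C:
    r.snapshot(n)
    for t,z in Z.items():
        L=r.spot_point(n,t)
        for d in L[:3]: print(n,t,round(d["conf"],2),np.round(d["position"],1),at_z(C[n],d["position"],z).round(1))
    for t in ["bin","template","hold_turn","fixture"]:
        for k,d in enumerate(r.trace(n,t)[:3]):
            m=d["mask"].astype(np.uint8); print("mask",n,t,round(d["conf"],2),np.round(d["position"],1),m.sum(),cv2.minAreaRect(cv2.findNonZero(m)))
            np.save(f"m_{n}_{t}_{k}.npy",m)
print(r.sense()["time"])
E
```

```text
top template 0.76 [168.8 274.9] [351.9 225.2   5. ]
top template 0.65 [169.  207.5] [511.7 227.3   5. ]
top bin 0.86 [173.2 206.5] [514.5 218.1   0. ]
top bridge_edge 0.81 [142.2 205.9] [509.1 269.3  90. ]
top bridge_edge 0.7 [349.6 210.6] [ 495.9 -187.6   90. ]
top fixture 0.82 [351.9 212.6] [ 496.8 -218.7    0. ]
top channel 0.64 [352.7 210.3] [ 501.9 -218.6    8. ]
top knob_grip 0.92 [310.6 214.3] [486.4 -94.1 124. ]
top brush 0.86 [324.3 125.1] [ 717.6 -156.6    0. ]
top brush 0.6 [252.6 119. ] [733.   23.8   0. ]
top jar 0.67 [259.4 251.8] [403.7   9.9   0. ]
top angle 0.65 [250.  121.6] [726.3  30.3   0. ]
top angle 0.54 [349.7 211.9] [ 498.6 -213.3    0. ]
mask top bin 0.73 [164.7 204.8] 3690 ((168.8810272216797, 206.47760009765625), (41.69263458251953, 101.76526641845703), 86.633544921875)
mask top template 0.66 [121.  124.2] 1096 ((118.03448486328125, 125.41378784179688), (107.70329284667969, 12.25589370727539), 21.801406860351562)
mask top template 0.65 [176.5 205.7] 383 ((175.47166442871094, 206.5320281982422), (7.168664455413818, 61.13025665283203), 86.53176879882812)
mas
[... 1393 characters left out ...]
5156)
mask scene template 0.73 [289.6 340.4] 1499 ((287.9463806152344, 335.3864440917969), (111.77517700195312, 15.397345542907715), 64.72228240966797)
mask scene template 0.59 [299.1 231.9] 865 ((300.909912109375, 232.37759399414062), (57.6683235168457, 16.002960205078125), 35.21759033203125)
mask scene hold_turn 0.94 [211.7 141.1] 448 ((209.5, 141.0), (17.799999237060547, 40.40000534057617), 53.13010025024414)
mask scene hold_turn 0.31 [314.4 250.3] 4165 ((310.46002197265625, 237.22000122070312), (103.4000015258789, 59.0), 36.86989974975586)
mask scene fixture 0.73 [198.8 145.5] 2388 ((200.41793823242188, 139.88482666015625), (84.82563018798828, 48.540767669677734), 31.32869529724121)
1.55
```

```bash
python3 - <<'E'
import cv2
im=cv2.imread("pics/top0.png")
cv2.imwrite("pics/t1.png",cv2.resize(im[270:380,170:370],(800,440),interpolation=cv2.INTER_CUBIC))
cv2.imwrite("pics/t2.png",cv2.resize(im[270:380,430:630],(800,440),interpolation=cv2.INTER_CUBIC))
E
```

```text
(no output)
```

View pics/t1.png

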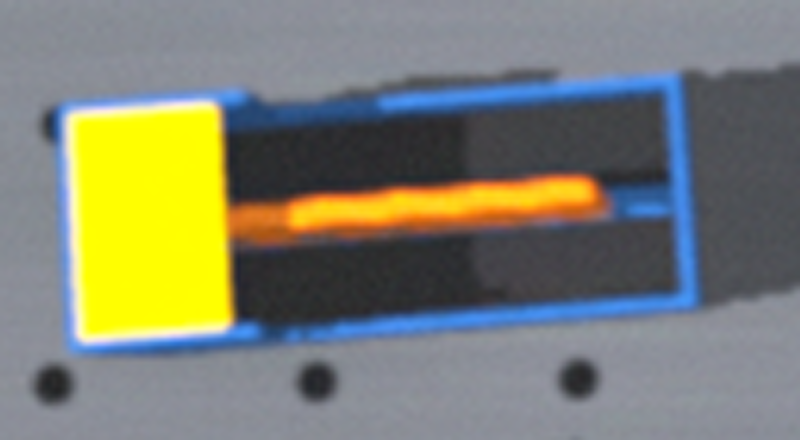

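View pics/t2.png

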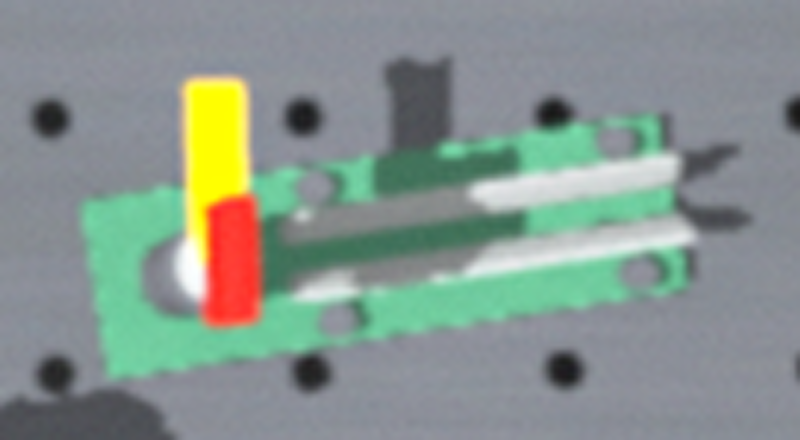

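```bash
cat > m1.py <<'E'
from bench import r
from h import *
c=r.camera_model("top"); s=r.camera_model("scene")
def f(p,o): return np.array([((p[0]+.5)/4+o+.5)/1.5625-.5,((p[1]+.5)/4+270+.5)/1.5625-.5])
B=lambda p,z:at_z(c,f(p,170),z)
F=lambda p,z:at_z(c,f(p,430),z)
f1,f2=B((682,75),50),B((697,305),50); b1,b2=B((60,103),95),B((72,350),95)
print("bin",f1,f2,b1,b2, np.linalg.norm((f1-f2)[:2]),np.linalg.norm((b1-b2)[:2]),np.linalg.norm((f1-b1)[:2]))
print("yaw front",np.degrees(np.arctan2(*((f1+f2-b1-b2)[[1,0]]))), "ctr",(f1+f2+b1+b2)[:2]/4)
t1,t2=B((604,190),77),B((290,213),77); print("tmpl",t1,t2,np.degrees(np.arctan2(*((t1-t2)[[1,0]]))))
g=[F(p,8) for p in((80,203),(108,380),(690,290),(660,115))]
print(g,[np.linalg.norm(g[i]-g[(i+1)%4]) for i in range(4)])
e=(g[2]+g[3]-g[0]-g[1])/2; u=e/np.linalg.norm(e); ctr=sum(g)/4
print("fix yaw",np.degrees(np.arctan2(e[1],e[0])),"origin",ctr+35*u,"post",ctr-82*u)
E
python3 m1.py
```

```text
bin [560.60415373 107.14680057  50.        ] [475.3941525  101.48469309  50.        ] [545.55426949 320.4505478   95.        ] [459.74938787 313.79888491  95.        ] 85.39791432227831 86.06231653703495 213.8340188039452
yaw front -85.87509311143211 ctr [510.3254909  210.72023159]
tmpl [515.6175168  133.14762469  77.        ] [508.04675515 244.26443158  77.        ] -86.10226974124778
[array([515.39518292, -60.1077441 ,   8.        ]), array([446.85722891, -69.7188176 ,   8.        ]), array([ 479.9191918 , -298.57127466,    8.        ]), array([ 548.78249559, -289.7930668 ,    8.        ])] [np.float64(69.20855347177874), np.float64(231.228329771691), np.float64(69.42054121258595), np.float64(232.09924625141372)]
fix yaw -81.75434924773153 origin [ 502.75813725 -214.18590546    8.        ] post [485.97828993 -98.39541913   8.        ]
```

```bash
cat > mv.py <<'E'
import json,sys
from h import *
# state: commanded pose p(mm), rotation matrix
def load():
    s=json.load(open("cmd.json")); return np.array(s["p"]),np.array(s["R"])
def save(p,R): json.dump(dict(p=list(map(float,p)),R=np.asarray(R).tolist()),open("cmd.json","w"))
def pose(yaw,tilt=0):
    # tool x = horizontal at yaw, y down; tilt>0 : tool x end rises
    R=Ro.from_euler('z',yaw,degrees=True)*Ro.from_euler('y',-tilt,degrees=True)*Ro.from_euler('x',-90,degrees=True)
    return R.as_matrix()
def rows(wps):
    """wps list of (p,R) of 10; returns rounded rows"""
    p0,R0=load(); out=[]
    for p,R in wps:
        t=R0.T@(np.asarray(p)-p0)/1000; w=Ro.from_matrix(R0.T@R).as_rotvec()
        out.append([round(float(v),4) for v in t]+[round(float(v),4) for v in w])
    return out
def commit(row):
    p0,R0=load(); save(p0+R0@np.array(row[:3])*1000,R0@Ro.from_rotvec(row[3:]).as_matrix())
def interp(p1,R1,n):
    p0,R0=load(); w=Ro.from_matrix(R0.T@R1).as_rotvec()
    return [(p0+(np.asarray(p1)-p0)*k/n,R0@Ro.from_rotvec(w*k/n).as_matrix()) for k in range(1,n+1)]
BY=-85.9; BC=np.array([510.3,210.7]); FY=-81.75; FO=np.array([502.8,-214.2])
def U(y): return np.array([np.cos(np.radians(y)),np.sin(np.radians(y))])
def V(y): return np.array([-np.sin(np.radians(y)),np.cos(np.radians(y))])
def binp(x,y,z): q=BC+x*U(BY)+y*V(BY); return np.array([q[0],q[1],z])
def fixp(x,y,z): q=FO+x*U(FY)+y*V(FY); return np.array([q[0],q[1],z])
def show(wps,do=True):
    rr=rows(wps); print(json.dumps(rr)); commit(rr[-1]) if do else 0
E
python3 - <<'E'
from mv import *
R0=Ro.from_euler('xyz',[-90,0,-158.64],degrees=True).as_matrix(); save([218.555,-558.784,303.892],R0)
w=interp(binp(52.8,0,250),pose(BY),14)
show(w[:10]); show(w[10:]+[w[-1]]*6)
E
```

```text
[[-0.0383, 0.0038, -0.04, -0.0, -0.0907, 0.0], [-0.0766, 0.0077, -0.08, -0.0, -0.1814, 0.0], [-0.1149, 0.0115, -0.12, -0.0, -0.272, 0.0], [-0.1532, 0.0154, -0.16, -0.0, -0.3627, 0.0], [-0.1915, 0.0192, -0.2, -0.0, -0.4534, 0.0], [-0.2298, 0.0231, -0.24, -0.0, -0.5441, 0.0], [-0.2682, 0.0269, -0.28, -0.0, -0.6348, 0.0], [-0.3065, 0.0308, -0.32, -0.0, -0.7255, 0.0], [-0.3448, 0.0346, -0.36, -0.0, -0.8161, 0.0], [-0.3831, 0.0385, -0.4, -0.0, -0.9068, 0.0]]
[[-0.0551, 0.0038, 0.0055, -0.0, -0.0907, 0.0], [-0.1102, 0.0077, 0.011, -0.0, -0.1814, 0.0], [-0.1653, 0.0115, 0.0166, -0.0, -0.2721, 0.0], [-0.2204, 0.0154, 0.0221, -0.0, -0.3628, 0.0], [-0.2204, 0.0154, 0.0221, -0.0, -0.3628, 0.0], [-0.2204, 0.0154, 0.0221, -0.0, -0.3628, 0.0], [-0.2204, 0.0154, 0.0221, -0.0, -0.3628, 0.0], [-0.2204, 0.0154, 0.0221, -0.0, -0.3628, 0.0], [-0.2204, 0.0154, 0.0221, -0.0, -0.3628, 0.0], [-0.2204, 0.0154, 0.0221, -0.0, -0.3628, 0.0]]
```

Request:
arm_command(
  increments=[
    [-0.038,0.004,-0.04,0,-0.09,0],
    [-0.077,0.008,-0.08,0,-0.18,0],
    [-0.115,0.012,-0.12,0,-0.27,0],
    [-0.153,0.015,-0.16,0,-0.36,0],
    [-0.192,0.019,-0.2,0,-0.45,0],
    [-0.23,0.023,-0.24,0,-0.545,0],
    [-0.268,0.027,-0.28,0,-0.635,0],
    [-0.307,0.031,-0.32,0,-0.725,0],
    [-0.345,0.035,-0.36,0,-0.816,0],
    [-0.3831,0.0385,-0.4,0,-0.9068,0],
  ],
  jaw=0.3,
  force=100,
)

```text
time: 2.8
tool_pos: [430.1, -44.9, 265.7]
tcp_rot: [-89.9, 0.0, -106.5]
ft_force: [0.4, -0.5, -0.9]
finger_gap: 29.9
```

Request:
arm_command(
  increments=[
    [-0.0551,0.004,0.0055,0,-0.09,0],
    [-0.11,0.008,0.011,0,-0.18,0],
    [-0.165,0.0115,0.0166,0,-0.272,0],
    [-0.2204,0.0154,0.0221,0,-0.3628,0],
    [-0.2204,0.0154,0.0221,0,-0.3628,0],
    [-0.2204,0.0154,0.0221,0,-0.3628,0],
    [-0.2204,0.0154,0.0221,0,-0.3628,0],
    [-0.2204,0.0154,0.0221,0,-0.3628,0],
    [-0.2204,0.0154,0.0221,0,-0.3628,0],
    [-0.2204,0.0154,0.0221,0,-0.3628,0],
  ],
)

```text
time: 4.05
tool_pos: [514.1, 157.7, 250.2]
tcp_rot: [-90.0, 0.0, -85.9]
ft_force: [0.4, -0.0, 1.3]
finger_gap: 29.7
```

```bash
python3 - <<'E'
from bench import r
from mv import *
s=r.sense(); print(s["time"],s["joint_pos"].round(1),s["tool_pos"],s["tcp_rot"],s["finger_gap"],s["ft_force"]); print(load()[0])
c=r.camera_model("wrist"); im=r.snapshot("wrist")
cv2.imwrite("pics/w1.png",cv2.resize(im[:,:,::-1],(800,600),interpolation=cv2.INTER_CUBIC))
for t in("template",):
  for d in r.trace("wrist",t): print(t,d["conf"],d["position"],d["mask"].sum(),cv2.minAreaRect(cv2.findNonZero(d["mask"].astype(np.uint8))))
for t,z in(("bridge_edge",90),("bin",0)):
  for d in r.spot_point("wrist",t)[:2]: print(t,d["conf"],d["position"],at_z(c,d["position"],z))
np.savez("wc.npz",**c)
E
```

```text
4.05 [11.6 -0.4 99.1 -0.  81.3  7.5] [514.12094184 157.68354176 250.15940446] [-8.99830750e+01  1.67163874e-03 -8.59356572e+01] 29.7426050279673 [ 0.40196652 -0.03112238  1.32234642]
[514.09492893 158.05209962 249.992     ]
template 0.96 [471.7, 65.9] 7382 ((473.7059020996094, 61.82353210449219), (67.22744750976562, 144.4018096923828), 30.963756561279297)
template 0.68 [72.5, 90.4] 2795 ((75.62033081054688, 91.3592300415039), (168.46487426757812, 18.46651840209961), 23.32535171508789)
template 0.19 [260.3, 107.9] 25268 ((256.5, 123.0), (246.0, 139.0), 90.0)
bridge_edge 0.88 [258.2, 47.1] [508.6996461  263.77964421  90.        ]
bin 0.84 [253.4, 125.4] [508.80410299 209.35334208   0.        ]
```

View pics/w1.png

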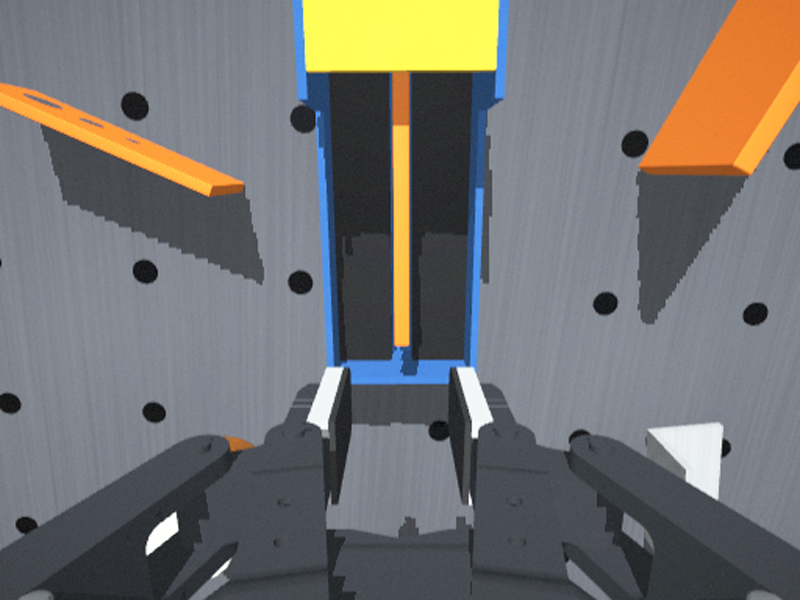

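```bash
python3 - <<'E'
from mv import *
c=dict(np.load("wc.npz"))
g=lambda p,z:at_z(c,((p[0]+.5)/1.5625-.5,(p[1]+.5)/1.5625-.5),z)
def b(X): d=X[:2]-BC; return d@U(BY),d@V(BY)
for nm,p,z in(("end",(402,347),77),("far",(401,125),77),("brL",(306,71),95),("brR",(498,71),95),("frontL",(328,383),50),("frontR",(477,383),50)):
    X=g(p,z); print(nm,X.round(1),np.round(b(X),1))
E
```

```text
end [517.2 138.3  77. ] [72.7  1.7]
far [509.  244.6  77. ] [-33.9   1.1]
brL [468.7 261.1  95. ] [-53.3 -37.8]
brR [547.1 266.8  95. ] [-53.3  40.7]
frontL [477.  103.7  50. ] [104.3 -40.9]
frontR [562.8 109.8  50. ] [104.4  45.2]
```

```bash
sed -i 's/BC=np.array(\[510.3,210.7\])/BC=np.array([511.1,211.5])/' mv.py; python3 - <<'E'
from mv import *
w=interp(binp(52,0,114),pose(BY),8); show(w+[w[-1]]*2)
E
```

```text
[[-0.0002, 0.017, 0.0001, -0.0, 0.0, 0.0], [-0.0004, 0.034, 0.0002, -0.0, 0.0, 0.0], [-0.0006, 0.051, 0.0003, -0.0, 0.0, 0.0], [-0.0008, 0.068, 0.0004, -0.0, 0.0, 0.0], [-0.001, 0.085, 0.0005, -0.0, 0.0, 0.0], [-0.0011, 0.102, 0.0006, -0.0, 0.0, 0.0], [-0.0013, 0.119, 0.0007, -0.0, 0.0, 0.0], [-0.0015, 0.136, 0.0008, -0.0, 0.0, 0.0], [-0.0015, 0.136, 0.0008, -0.0, 0.0, 0.0], [-0.0015, 0.136, 0.0008, -0.0, 0.0, 0.0]]
```

Request:
arm_command(
  increments=[
    [0,0.017,0,0,0,0],
    [-0.0004,0.034,0.0002,0,0,0],
    [-0.0006,0.051,0.0003,0,0,0],
    [-0.0008,0.068,0.0004,0,0,0],
    [-0.001,0.085,0.0005,0,0,0],
    [-0.0011,0.102,0.0006,0,0,0],
    [-0.0013,0.119,0.0007,0,0,0],
    [-0.0015,0.136,0.0008,0,0,0],
    [-0.0015,0.136,0.0008,0,0,0],
    [-0.0015,0.136,0.0008,0,0,0],
  ],
)

```text
time: 5.5
tool_pos: [515.1, 159.7, 114.3]
tcp_rot: [-90.0, 0.0, -85.9]
ft_force: [-1.0, -0.7, -0.0]
finger_gap: 29.9
```

```bash
python3 - <<'E'
from bench import r
from mv import *
im=r.snapshot("wrist")
cv2.imwrite("pics/w2.png",cv2.resize(im[:,:,::-1],(800,600),interpolation=cv2.INTER_CUBIC))
E
```

```text
(no output)
```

View pics/w2.png

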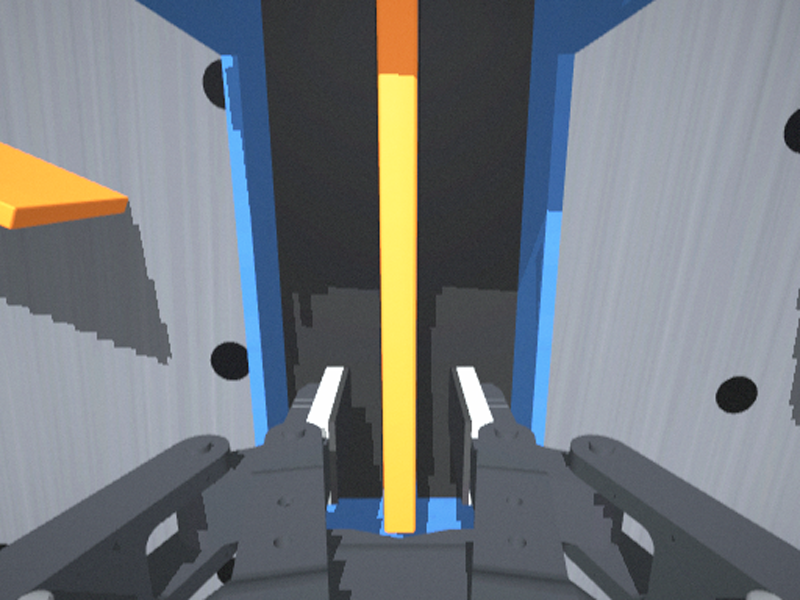

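The fingers straddle the template at about column 400 with it nearly centred between them, and its end shows at (400,530). I'll close the jaws.

Request:
arm_command(
  increments=[
    [0,0,0,0,0,0],
    [0,0,0,0,0,0],
    [0,0,0,0,0,0],
    [0,0,0,0,0,0],
    [0,0,0,0,0,0],
    [0,0,0,0,0,0],
    [0,0,0,0,0,0],
    [0,0,0,0,0,0],
    [0,0,0,0,0,0],
    [0,0,0,0,0,0],
  ],
  jaw=1,
  force=100,
)

```text
time: 6.8
tool_pos: [515.5, 159.7, 115.0]
tcp_rot: [-89.9, 0.0, -85.9]
ft_force: [-0.9, -1.1, 5.3]
finger_gap: 6.9
```

```bash
python3 - <<'E'
from bench import r
from mv import *
s=r.sense(); print(s["ft_force"],s["finger_gap"])
# path: template state (theta,Qx,Qz); grasp local: at start TCP at bin(52,114), Q0=(-94,5)
Q0=np.array([-94.,5.]); a=np.array([52.,114.])-Q0
def tcp(th,Qx,Qz):
    t=np.radians(th); rot=np.array([[np.cos(t),-np.sin(t)],[np.sin(t),np.cos(t)]])
    q=rot@a+[Qx,Qz]; return (binp(q[0],0,q[1]),pose(BY,th))
keys=[(0,0,-94,5),(2,2,-90,7),(12,12,-73,7.5),(16,17,-62,8.5),(20,20,-55,9.5)]
k=np.array(keys)
def chk(th,Qx,Qz):
    t=np.radians(th);c,s_=np.cos(t),np.sin(t)
    P=(Qx-72*s_,Qz+72*c); br=90-(P[1]+max(0,(-52.5-P[0]))*np.tan(t)) if P[0]<-52.5 else 99
    E=(Qx+170*c,Qz+170*s_); fw= 102.5-E[0] if E[1]<50 else (Qz+(102.5-Qx)*np.tan(t)-50 if E[0]>102.5 else 99)
    return np.round([P[0]+102.5,br,Qz-5,fw],1)
W=[]
for i in range(1,21):
    q=[np.interp(i,k[:,0],k[:,j]) for j in(1,2,3)]; W.append(tcp(*q)); print(i,np.round(q,1),chk(*q),W[-1][0].round(0))
show(W[:10]); show(W[10:])
E
```

```text
[-0.86622789 -1.08092368  5.27825816] 6.851397892509878
1 [  1. -92.   6.] [ 9.2 11.3  1.  24.5] [515. 160. 118.]
2 [  2. -90.   7.] [10.   9.6  2.  22.6] [515. 160. 121.]
3 [  3.  -88.3   7. ] [10.4  9.   2.  21. ] [515. 160. 124.]
4 [  4.  -86.6   7.1] [10.9  8.3  2.1 19.5] [515. 160. 126.]
5 [  5.  -84.9   7.2] [11.3  7.7  2.2 18. ] [515. 161. 128.]
6 [  6.  -83.2   7.2] [11.8  7.2  2.2 16.6] [515. 161. 131.]
7 [  7.  -81.5   7.2] [12.2  6.6  2.2 15.3] [515. 162. 133.]
8 [  8.  -79.8   7.3] [12.7  6.2  2.3 14. ] [515. 162. 136.]
9 [  9.  -78.1   7.4] [13.1  5.7  2.3 12.7] [515. 163. 138.]
10 [ 10.  -76.4   7.4] [13.6  5.3  2.4 11.5] [515. 163. 140.]
11 [ 11.  -74.7   7.4] [14.1  4.9  2.4 10.3] [515. 164. 142.]
12 [ 12.  -73.    7.5] [14.5  4.5  2.5  9.2] [514. 164. 144.]
13 [ 13.2 -70.2   7.8] [15.7  4.1  2.8  7.3] [514. 165. 147.]
14 [ 14.5 -67.5   8. ] [17.   3.8  3.  99. ] [514. 165. 150.]
15 [ 15.8 -64.8   8.2] [18.2  3.5  3.2 99. ] [514. 165. 153.]
16 [ 17.  -62.    8.5] [19.4  3.3  3.5 99. ] [514. 166. 155.]
17 [ 17.8 -60.2   8.8] [20.3  3.2  3.8 99. ] [514. 166. 157.]
18 [ 
[... 364 characters left out ...]
1, -0.0145, 0.0, -0.0, 0.0, -0.0873], [-0.0014, -0.0169, 0.0, -0.0, 0.0, -0.1047], [-0.0019, -0.0192, 0.0, -0.0, 0.0, -0.1222], [-0.0024, -0.0216, 0.0, -0.0, 0.0, -0.1396], [-0.003, -0.0239, 0.0, -0.0, 0.0, -0.1571], [-0.0036, -0.0261, 0.0, -0.0, 0.0, -0.1745]]
[[-0.0002, -0.0023, 0.0, -0.0, 0.0, -0.0175], [-0.0005, -0.0045, 0.0, -0.0, 0.0, -0.0349], [-0.0003, -0.0074, 0.0, -0.0, 0.0, -0.0568], [-0.0001, -0.0102, 0.0, -0.0, 0.0, -0.0786], [-0.0, -0.0129, 0.0, -0.0, 0.0, -0.1004], [0.0, -0.0156, 0.0, -0.0, 0.0, -0.1222], [0.0001, -0.0172, 0.0, -0.0, 0.0, -0.1353], [0.0002, -0.0188, 0.0, -0.0, 0.0, -0.1484], [0.0003, -0.0205, 0.0, -0.0, 0.0, -0.1615], [0.0003, -0.022, 0.0, -0.0, 0.0, -0.1746]]
```

Request:
arm_command(
  increments=[
    [0,-0.0035,0,0,0,-0.0175],
    [0,-0.007,0,0,0,-0.035],
    [-0.0002,-0.0095,0,0,0,-0.052],
    [-0.0006,-0.012,0,0,0,-0.07],
    [-0.001,-0.0145,0,0,0,-0.087],
    [-0.0014,-0.0169,0,0,0,-0.105],
    [-0.0019,-0.0192,0,0,0,-0.122],
    [-0.0024,-0.0216,0,0,0,-0.14],
    [-0.003,-0.0239,0,0,0,-0.157],
    [-0.0036,-0.0261,0,0,0,-0.1745],
  ],
)

```text
time: 8.05
tool_pos: [514.5, 163.2, 140.3]
tcp_rot: [-90.0, -10.1, -85.9]
ft_force: [-0.2, -0.7, -2.0]
finger_gap: 7.0
```

```bash
python3 - <<'E'
from bench import r
from mv import *
s=r.sense(); print(s["ft_force"],s["finger_gap"],s["tcp_rot"])
im=r.snapshot("wrist"); im2=r.snapshot("scene")
cv2.imwrite("pics/w3.png",cv2.resize(im[:,:,::-1],(800,600),interpolation=cv2.INTER_CUBIC))
cv2.imwrite("pics/s3.png",cv2.resize(im2[150:310,200:400,::-1],(800,600),interpolation=cv2.INTER_CUBIC))
E
```

```text
[-0.19822142 -0.66346118 -2.01439329] 6.976536528085299 [-90.00018441 -10.06326246 -85.89688411]
```

View pics/w3.png

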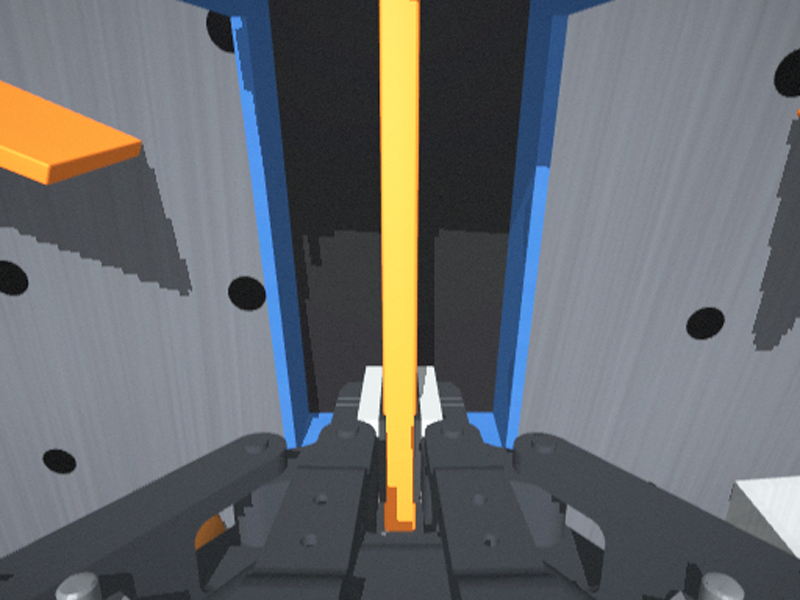

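View pics/s3.png

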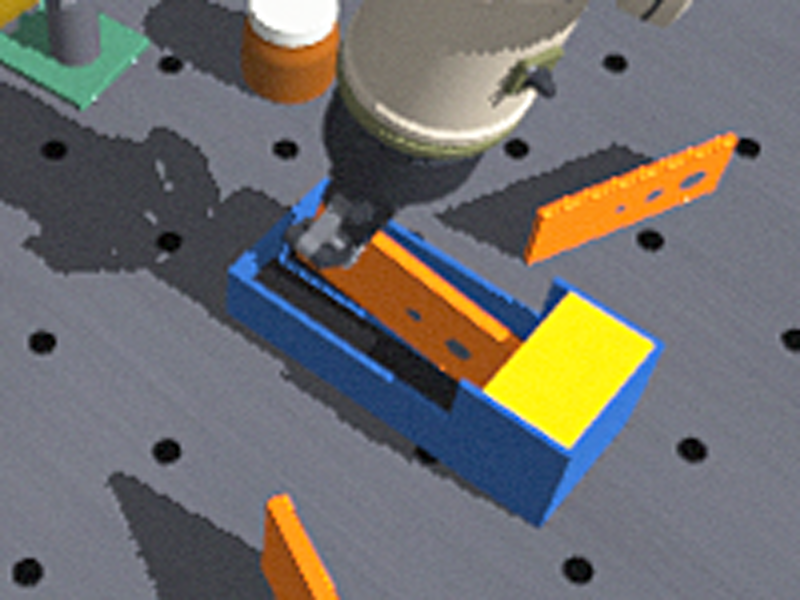

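The template is tilting rigidly with the gripper. It stays under the bridge and the wrist force is only its weight.

Request:
arm_command(
  increments=[
    [-0.0002,-0.0023,0,0,0,-0.0175],
    [-0.0005,-0.0045,0,0,0,-0.035],
    [-0.0003,-0.0074,0,0,0,-0.057],
    [-0.0001,-0.0102,0,0,0,-0.0786],
    [0,-0.0129,0,0,0,-0.1],
    [0,-0.0156,0,0,0,-0.122],
    [0.0001,-0.0172,0,0,0,-0.135],
    [0.0002,-0.0188,0,0,0,-0.148],
    [0.0003,-0.0205,0,0,0,-0.1615],
    [0.0003,-0.022,0,0,0,-0.1746],
  ],
)

```text
time: 9.4
tool_pos: [514.3, 166.6, 161.9]
tcp_rot: [-90.0, -20.1, -85.9]
ft_force: [-0.5, -0.2, -1.9]
finger_gap: 6.6
```

```bash
python3 - <<'E'
from bench import r
from mv import *
s=r.sense(); print(s["ft_force"],s["finger_gap"],s["tcp_rot"],s["tool_pos"],load()[0])
p,R=load()
u=np.append(U(BY),0)
w1=[(p+u*45*k/10+np.array([0,0,8*k/10]),R) for k in range(1,11)]
show(w1)
p,R=load()
w2=[(p+np.array([0,0,140*k/8])+u*10*min(k,4)/4,R) for k in range(1,9)]
show(w2+[w2[-1]]*2)
E
```

```text
[-0.46469978 -0.18865889 -1.93275166] 6.560003450210724 [-90.00053821 -20.05016667 -85.90346413] [514.28992159 166.64753627 161.91295508] [514.27586894 166.71133775 161.80998106]
[[0.0045, 0.0008, -0.0, 0.0, 0.0, 0.0], [0.009, 0.0016, -0.0, 0.0, 0.0, 0.0], [0.0135, 0.0024, -0.0, 0.0, 0.0, 0.0], [0.018, 0.0031, -0.0, 0.0, 0.0, 0.0], [0.0225, 0.0039, -0.0, 0.0, 0.0, 0.0], [0.027, 0.0047, -0.0, 0.0, 0.0, 0.0], [0.0315, 0.0055, -0.0, 0.0, 0.0, 0.0], [0.036, 0.0063, -0.0, 0.0, 0.0, 0.0], [0.0405, 0.0071, -0.0, 0.0, 0.0, 0.0], [0.045, 0.0079, -0.0, 0.0, 0.0, 0.0]]
[[0.0083, -0.0156, -0.0, 0.0, 0.0, 0.0], [0.0167, -0.0312, -0.0, 0.0, 0.0, 0.0], [0.025, -0.0468, -0.0, 0.0, 0.0, 0.0], [0.0333, -0.0624, -0.0, 0.0, 0.0, 0.0], [0.0393, -0.0788, -0.0, 0.0, 0.0, 0.0], [0.0453, -0.0952, -0.0, 0.0, 0.0, 0.0], [0.0513, -0.1117, -0.0, 0.0, 0.0, 0.0], [0.0573, -0.1281, -0.0, 0.0, 0.0, 0.0], [0.0573, -0.1281, -0.0, 0.0, 0.0, 0.0], [0.0573, -0.1281, -0.0, 0.0, 0.0, 0.0]]
```

Request:
arm_command(
  increments=[
    [0.0045,0.0008,0,0,0,0],
    [0.009,0.0016,0,0,0,0],
    [0.0135,0.0024,0,0,0,0],
    [0.018,0.0031,0,0,0,0],
    [0.0225,0.0039,0,0,0,0],
    [0.027,0.0047,0,0,0,0],
    [0.0315,0.0055,0,0,0,0],
    [0.036,0.0063,0,0,0,0],
    [0.0405,0.0071,0,0,0,0],
    [0.045,0.0079,0,0,0,0],
  ],
)

```text
time: 10.65
tool_pos: [517.5, 121.5, 169.8]
tcp_rot: [-90.0, -20.0, -85.9]
ft_force: [0.7, 0.2, -2.1]
finger_gap: 7.0
```

Request:
arm_command(
  increments=[
    [0.0083,-0.0156,0,0,0,0],
    [0.0167,-0.0312,0,0,0,0],
    [0.025,-0.0468,0,0,0,0],
    [0.0333,-0.0624,0,0,0,0],
    [0.0393,-0.0788,0,0,0,0],
    [0.0453,-0.0952,0,0,0,0],
    [0.0513,-0.1117,0,0,0,0],
    [0.0573,-0.1281,0,0,0,0],
    [0.0573,-0.1281,0,0,0,0],
    [0.0573,-0.1281,0,0,0,0],
  ],
)

```text
time: 11.9
tool_pos: [518.0, 111.8, 309.2]
tcp_rot: [-90.0, -20.0, -85.9]
ft_force: [0.2, -0.5, -2.3]
finger_gap: 6.6
```

```bash
python3 - <<'E'
from bench import r
from mv import *
s=r.sense(); print(s["ft_force"],s["finger_gap"],s["tcp_rot"],s["tool_pos"],load()[0])
im=r.snapshot("wrist"); im2=r.snapshot("scene")
cv2.imwrite("pics/w4.png",cv2.resize(im[:,:,::-1],(800,600),interpolation=cv2.INTER_CUBIC))
cv2.imwrite("pics/s4.png",cv2.resize(im2[:,:,::-1],(800,600),interpolation=cv2.INTER_CUBIC))
E
```

```text
[ 0.24485588 -0.4511834  -2.27462968] 6.600666581810487 [-90.04956159 -20.00409467 -85.88218568] [518.02554442 111.8191603  309.1702274 ] [518.2118847  111.8376374  309.75157356]
```

View pics/w4.png

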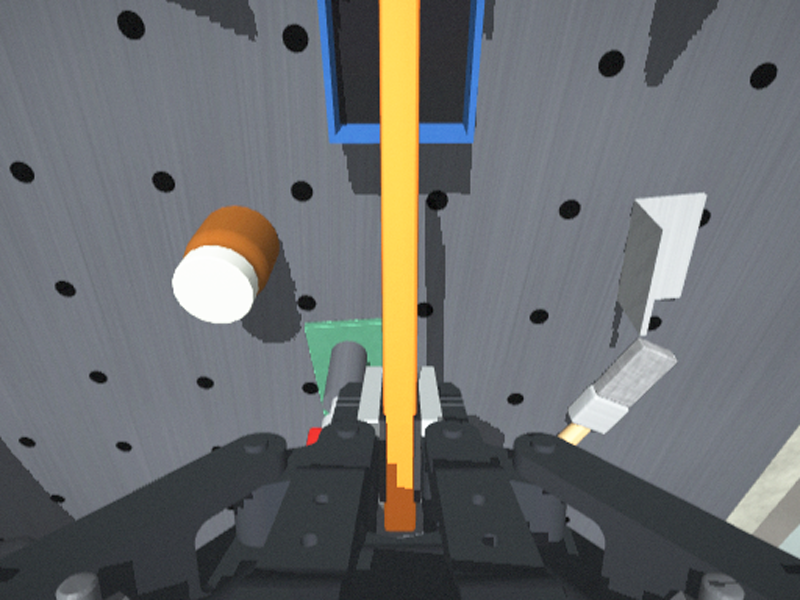

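View pics/s4.png

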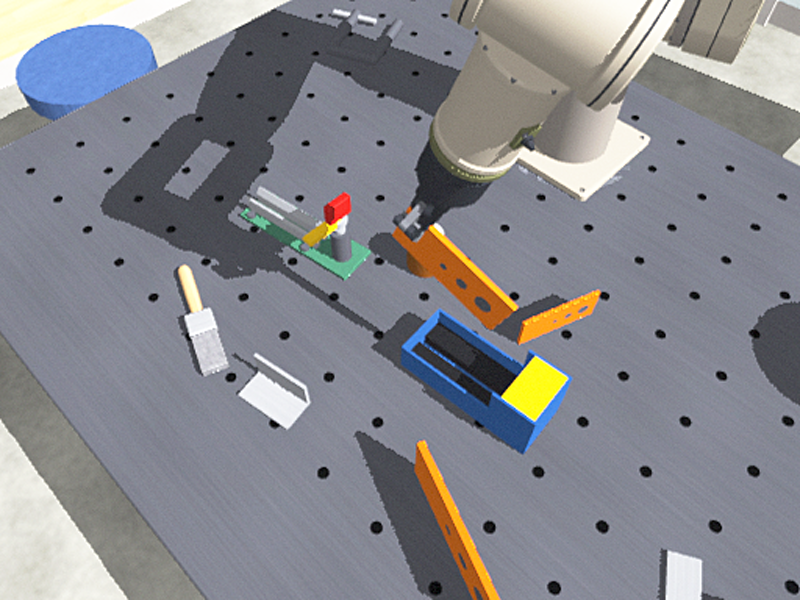

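The template is out and held at the slant. I'll level it and carry it above the channel.

```bash
python3 - <<'E'
from mv import *
w=interp(fixp(61,0,280),pose(FY),9); show(w+[w[-1]])
E
```

```text
[[0.0391, 0.0177, -0.0038, 0.0014, -0.008, 0.0388], [0.0781, 0.0355, -0.0076, 0.0028, -0.0159, 0.0775], [0.1172, 0.0532, -0.0114, 0.0042, -0.0239, 0.1163], [0.1562, 0.0709, -0.0152, 0.0056, -0.0318, 0.1551], [0.1953, 0.0887, -0.019, 0.007, -0.0398, 0.1939], [0.2344, 0.1064, -0.0229, 0.0084, -0.0478, 0.2326], [0.2734, 0.1242, -0.0267, 0.0098, -0.0557, 0.2714], [0.3125, 0.1419, -0.0305, 0.0112, -0.0637, 0.3102], [0.3515, 0.1596, -0.0343, 0.0126, -0.0716, 0.3489], [0.3515, 0.1596, -0.0343, 0.0126, -0.0716, 0.3489]]
```

Request:
arm_command(
  increments=[
    [0.039,0.018,-0.0038,0.0014,-0.008,0.0388],
    [0.078,0.0355,-0.0076,0.0028,-0.016,0.0775],
    [0.117,0.053,-0.0114,0.0042,-0.024,0.116],
    [0.156,0.071,-0.0152,0.0056,-0.032,0.155],
    [0.195,0.0887,-0.019,0.007,-0.04,0.194],
    [0.234,0.106,-0.023,0.0084,-0.048,0.233],
    [0.273,0.124,-0.0267,0.0098,-0.056,0.271],
    [0.3125,0.142,-0.0305,0.0112,-0.064,0.31],
    [0.3515,0.1596,-0.0343,0.0126,-0.0716,0.3489],
    [0.3515,0.1596,-0.0343,0.0126,-0.0716,0.3489],
  ],
)

```text
time: 13.25
tool_pos: [510.3, -277.6, 278.3]
tcp_rot: [-90.1, 0.1, -82.0]
ft_force: [-0.5, 0.1, -3.1]
finger_gap: 7.1
```

```bash
python3 - <<'E'
from bench import r
from mv import *
s=r.sense(); print(s["joint_pos"].round(1),s["ft_force"],s["finger_gap"],s["tcp_rot"],s["tool_pos"],load()[0])
c=r.camera_model("wrist");np.savez("wc.npz",**c)
im=r.snapshot("wrist"); im2=r.snapshot("scene"); im3=r.snapshot("top")
cv2.imwrite("pics/w5.png",cv2.resize(im[:,:,::-1],(800,600),interpolation=cv2.INTER_CUBIC))
# overlay predicted template outline in scene, top
for nm,I,box in(("scene",im2,(130,60,330,210)),("top",im3,(230,130,430,280))):
    cc=r.camera_model(nm); K=4
    big=cv2.resize(I[box[1]:box[3],box[0]:box[2],::-1],None,fx=K,fy=K,interpolation=cv2.INTER_CUBIC).copy()
    T=s["tool_pos"]
    P=[]
    for a,b in((-146,-109.5),(24,-109.5),(24,-37.5),(-146,-37.5)):
        X=T+np.append(U(FY)*a,b); q=proj(cc,X); P.append([((q[0]+.5-box[0])*K),((q[1]+.5-box[1])*K)])
    print(nm,np.round(P,0).tolist())
    cv2.polylines(big,[np.int32(P)],True,(255,0,255),1)
    cv2.imwrite(f"pics/{nm}5.png",big)
E
```

```text
[-33.6   5.4  90.2  -0.   84.6 -41.6] [-0.4941188   0.11565007 -3.12747979] 7.134729890484505 [-9.01365408e+01  6.30347515e-02 -8.20024307e+01] [ 510.28965014 -277.57632403  278.29977171] [ 511.53662613 -274.51941395  280.00985546]
scene [[294.0, 200.0], [78.0, 81.0], [52.0, -19.0], [281.0, 101.0]]
top [[417.0, 328.0], [744.0, 278.0], [814.0, 263.0], [455.0, 318.0]]
```

View pics/w5.png

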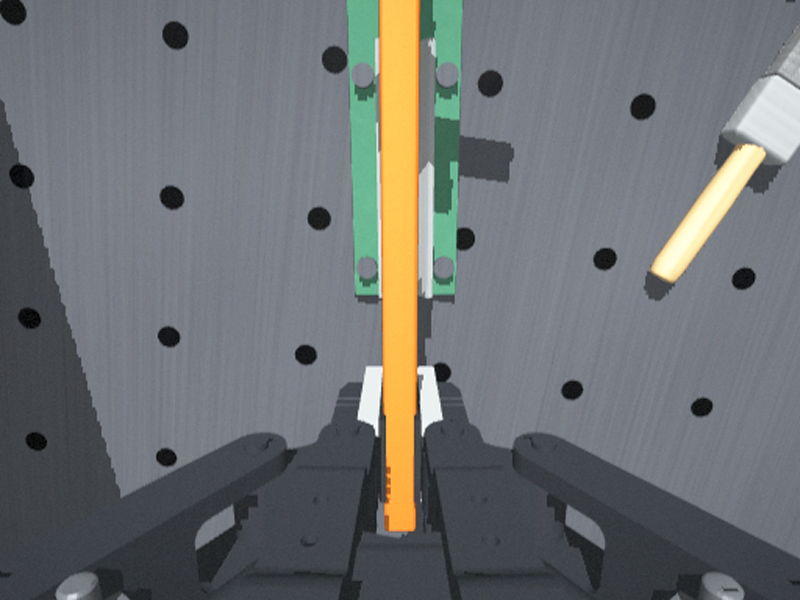

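View pics/scene5.png

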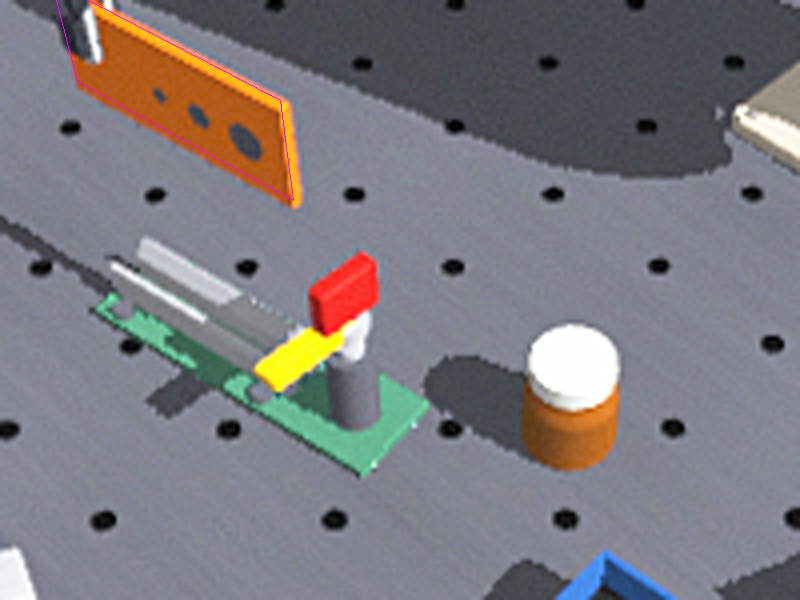

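View pics/top5.png

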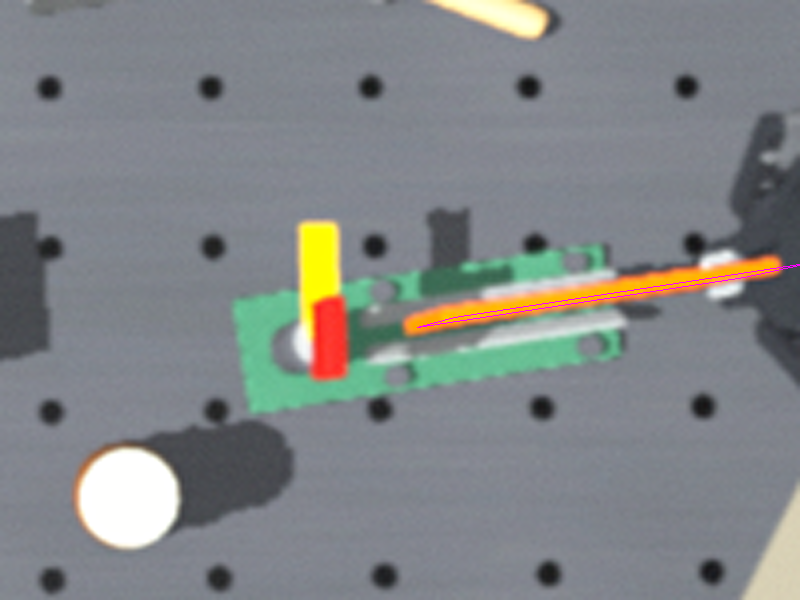

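The predicted outline matches in both views, so there was no slip. I'll lower to just above the channel flare and check lateral alignment.

```bash
python3 - <<'E'
from mv import *
w=interp(fixp(61,0,165),pose(FY),7); show(w+[w[-1]]*3)
E
```

```text
[[0.0, 0.0164, 0.0, 0.0, -0.0, 0.0], [0.0, 0.0329, 0.0, 0.0, -0.0, 0.0], [0.0, 0.0493, 0.0, 0.0, -0.0, 0.0], [0.0, 0.0657, 0.0, 0.0, -0.0, 0.0], [0.0, 0.0821, 0.0, 0.0, -0.0, 0.0], [0.0, 0.0986, 0.0, 0.0, -0.0, 0.0], [0.0, 0.115, 0.0, 0.0, -0.0001, 0.0], [0.0, 0.115, 0.0, 0.0, -0.0001, 0.0], [0.0, 0.115, 0.0, 0.0, -0.0001, 0.0], [0.0, 0.115, 0.0, 0.0, -0.0001, 0.0]]
```

Request:
arm_command(
  increments=[
    [0,0.0164,0,0,0,0],
    [0,0.033,0,0,0,0],
    [0,0.049,0,0,0,0],
    [0,0.066,0,0,0,0],
    [0,0.082,0,0,0,0],
    [0,0.0986,0,0,0,0],
    [0,0.115,0,0,0,0],
    [0,0.115,0,0,0,0],
    [0,0.115,0,0,0,0],
    [0,0.115,0,0,0,0],
  ],
)

```text
time: 14.65
tool_pos: [512.1, -274.9, 166.1]
tcp_rot: [-89.9, -0.1, -81.8]
ft_force: [-0.7, -0.1, -2.4]
finger_gap: 6.7
```

```bash
python3 - <<'E'
from bench import r
from mv import *
s=r.sense(); print(s["ft_force"],s["finger_gap"],s["tcp_rot"],s["tool_pos"],load()[0])
c=r.camera_model("wrist");np.savez("wc.npz",**c)
im=r.snapshot("wrist"); im3=r.snapshot("top"); im2=r.snapshot("scene")
cv2.imwrite("pics/w6.png",cv2.resize(im[:,:,::-1],(800,600),interpolation=cv2.INTER_CUBIC))
cv2.imwrite("pics/t6.png",cv2.resize(im3[160:260,270:420,::-1],(800,533),interpolation=cv2.INTER_CUBIC))
cv2.imwrite("pics/s6.png",cv2.resize(im2[80:200,140:300,::-1],(800,600),interpolation=cv2.INTER_CUBIC))
E
```

```text
[-0.65132621 -0.11269735 -2.39081288] 6.657756546993606 [-8.99279984e+01 -7.07442830e-02 -8.17503622e+01] [ 512.07918136 -274.88117403  166.06106173] [ 511.53426686 -274.52512325  165.00985563]
```

View pics/w6.png

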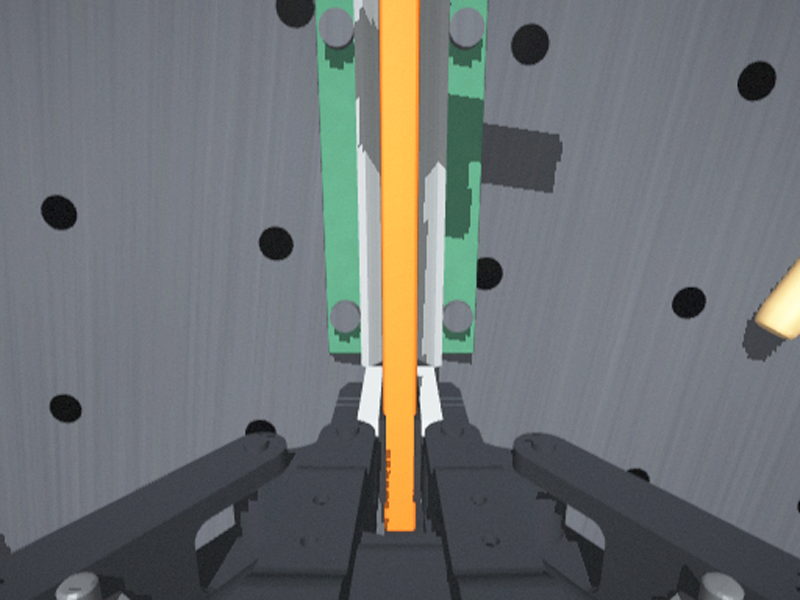

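View pics/t6.png

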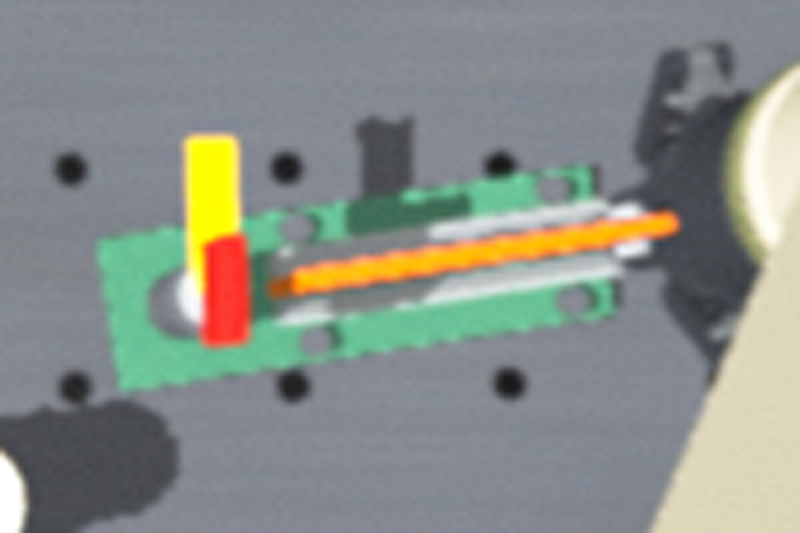

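View pics/s6.png

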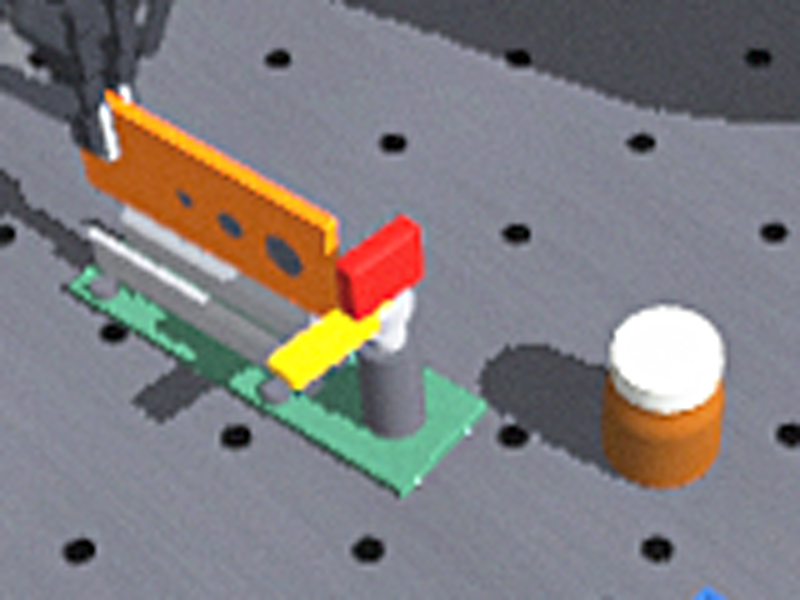

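Measured against the base edges (columns 330 and 474), the template sits about 1 mm to the left of the channel centre. I'll correct that while lowering.

```bash
python3 - <<'E'
from mv import *
w=interp(fixp(61,1.1,117.5),pose(FY),9); show(w+[w[-1]])
E
```

```text
[[0.0, 0.0053, 0.0001, 0.0, 0.0, 0.0], [0.0, 0.0106, 0.0002, 0.0, 0.0, 0.0], [0.0, 0.0158, 0.0004, 0.0, 0.0, 0.0], [0.0, 0.0211, 0.0005, 0.0, 0.0, 0.0], [0.0, 0.0264, 0.0006, 0.0, 0.0, 0.0], [0.0, 0.0317, 0.0007, 0.0, 0.0, 0.0], [0.0, 0.037, 0.0009, 0.0, 0.0, 0.0], [0.0, 0.0422, 0.001, 0.0, 0.0, 0.0], [0.0, 0.0475, 0.0011, 0.0, 0.0, 0.0], [0.0, 0.0475, 0.0011, 0.0, 0.0, 0.0]]
```

Request:
arm_command(
  increments=[
    [0,0.0053,0.0005,0,0,0],
    [0,0.0106,0.0008,0,0,0],
    [0,0.0158,0.001,0,0,0],
    [0,0.021,0.0011,0,0,0],
    [0,0.0264,0.0011,0,0,0],
    [0,0.0317,0.0011,0,0,0],
    [0,0.037,0.0011,0,0,0],
    [0,0.0422,0.0011,0,0,0],
    [0,0.0475,0.0011,0,0,0],
    [0,0.0475,0.0011,0,0,0],
  ],
)

```text
time: 16.05
tool_pos: [513.0, -274.5, 118.1]
tcp_rot: [-90.0, -0.0, -81.8]
ft_force: [-0.6, 1.1, 3.2]
finger_gap: 6.8
```

```bash
python3 - <<'E'
from bench import r
from mv import *
s=r.sense(); print(s["ft_force"],s["finger_gap"],s["tcp_rot"],s["tool_pos"],load()[0])
im=r.snapshot("wrist"); im2=r.snapshot("scene")
cv2.imwrite("pics/w7.png",cv2.resize(im[:,:,::-1],(800,600),interpolation=cv2.INTER_CUBIC))
cv2.imwrite("pics/s7.png",cv2.resize(im2[80:200,140:300,::-1],(800,600),interpolation=cv2.INTER_CUBIC))
E
```

```text
[-0.61839337  1.12867741  3.16021993] 6.812321637680902 [-8.99627015e+01 -2.56683013e-02 -8.17518141e+01] [ 512.97544006 -274.51430823  118.05593521] [ 512.6219013  -274.36958712  117.50982553]
```

View pics/w7.png

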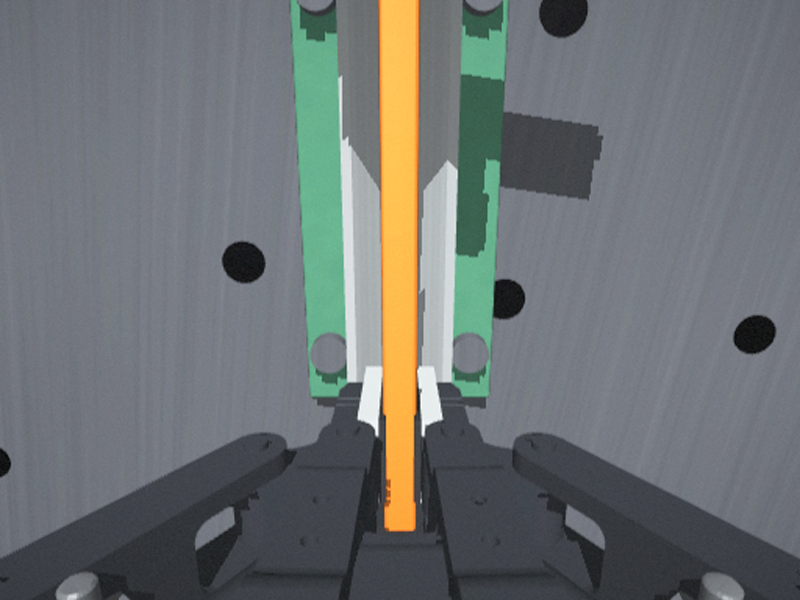

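View pics/s7.png

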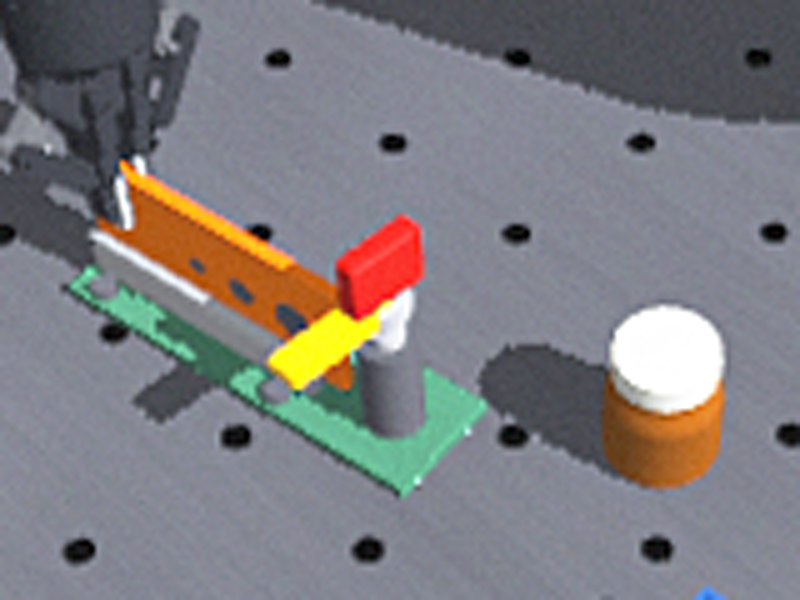

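The wrist z force changed sign (-2.4 → +3.2 N), so the template is on something. I'll press slightly to confirm it is the floor.

Request:
arm_command(
  increments=[
    [0,0.0005,0,0,0,0],
    [0,0.001,0,0,0,0],
    [0,0.0012,0,0,0,0],
    [0,0.0012,0,0,0,0],
    [0,0.0012,0,0,0,0],
    [0,0.0012,0,0,0,0],
    [0,0.0012,0,0,0,0],
    [0,0.0012,0,0,0,0],
    [0,0.0012,0,0,0,0],
    [0,0.0012,0,0,0,0],
  ],
)

```text
time: 17.4
tool_pos: [513.1, -274.6, 118.0]
tcp_rot: [-90.0, -0.0, -81.7]
ft_force: [-5.0, 3.7, 12.9]
finger_gap: 6.7
```

Request:
arm_command(
  increments=[
    [0,-0.001,0,0,0,0],
    [0,-0.0012,0,0,0,0],
    [0,-0.0012,0,0,0,0],
    [0,-0.0012,0,0,0,0],
    [0,-0.0012,0,0,0,0],
    [0,-0.0012,0,0,0,0],
    [0,-0.0012,0,0,0,0],
    [0,-0.02,0,0,0,0],
    [0,-0.06,0,0,0,0],
    [0,-0.1012,0,0,0,0],
  ],
  jaw=0.3,
)

```text
time: 18.65
tool_pos: [512.6, -274.3, 219.8]
tcp_rot: [-90.0, -0.0, -81.8]
ft_force: [0.9, -0.8, 0.7]
finger_gap: 29.9
```

```bash
python3 - <<'E'
from bench import r
from mv import *
p,R=load(); save(p+np.array([0,0,100.]),R)
s=r.sense(); print(s["ft_force"],s["finger_gap"],s["tcp_rot"],s["tool_pos"],load()[0])
im=r.snapshot("wrist"); im2=r.snapshot("scene"); im3=r.snapshot("top")
cv2.imwrite("pics/w8.png",cv2.resize(im[:,:,::-1],(800,600),interpolation=cv2.INTER_CUBIC))
cv2.imwrite("pics/t8.png",cv2.resize(im3[160:260,270:420,::-1],(800,533),interpolation=cv2.INTER_CUBIC))
cv2.imwrite("pics/s8.png",cv2.resize(im2[80:200,140:300,::-1],(800,600),interpolation=cv2.INTER_CUBIC))
for n in("top","scene"):
    for d in r.spot_point(n,"knob_grip")[:2]: print(n,d["conf"],at_z(r.camera_model(n),d["position"],124))
E
```

```text
[ 0.89882286 -0.78522246  0.69467955] 29.91846070642971 [-8.99856841e+01 -1.58651853e-02 -8.17559285e+01] [ 512.57727252 -274.33793622  219.78923604] [ 512.6219013  -274.36958712  217.50982553]
top 0.61 [481.94354847 -96.14130761 124.        ]
scene 0.74 [ 483.27875769 -106.81565304  124.        ]
scene 0.71 [751.82113754 -83.66280814 124.        ]
```

View pics/w8.png

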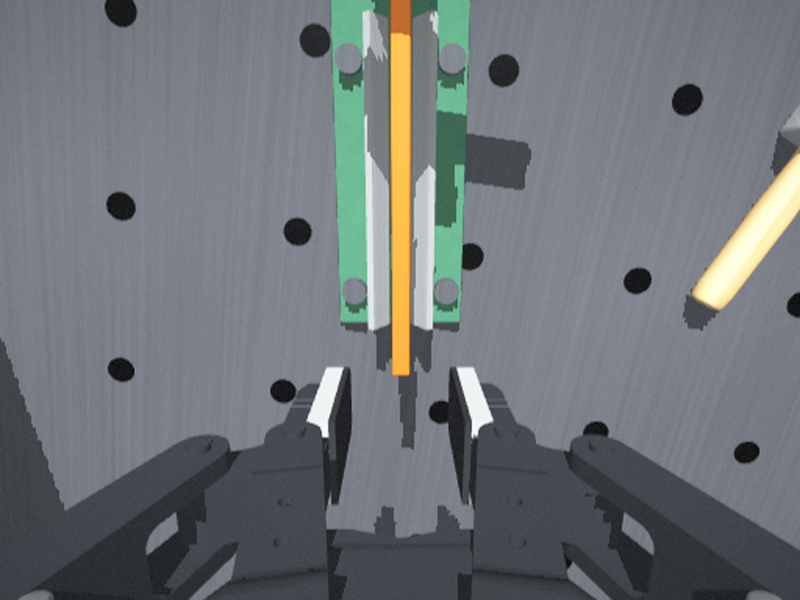

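View pics/t8.png

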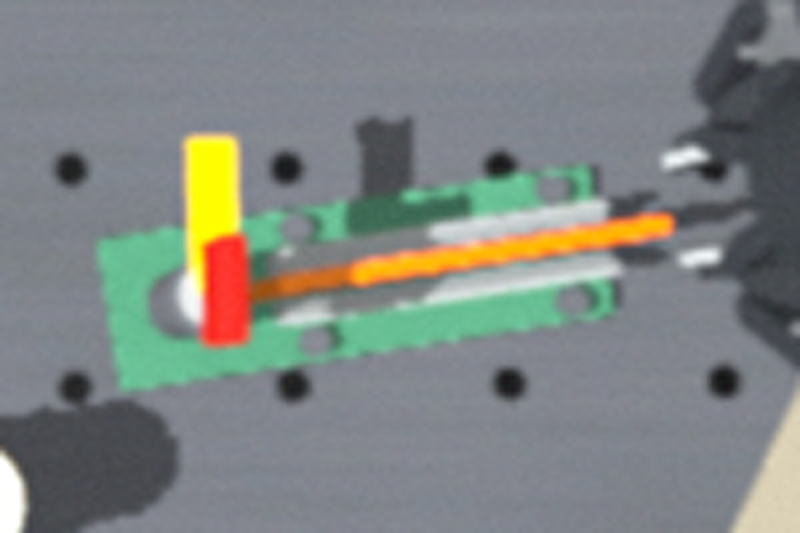

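View pics/s8.png

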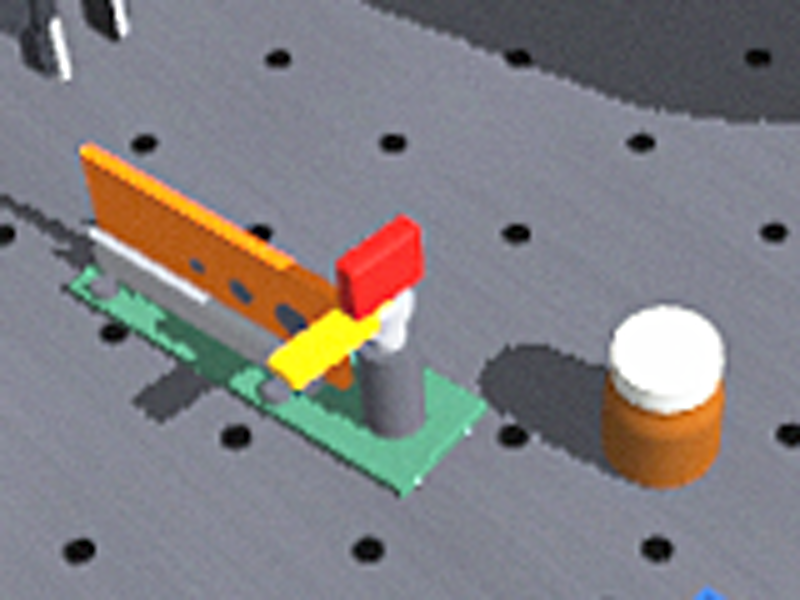

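```bash
python3 - <<'E'
from bench import r
from mv import *
c=r.camera_model("top"); w=r.camera_model("wrist")
T=lambda p,z:at_z(c,((p[0]+.5)*150/800-.5+270,(p[1]+.5)*100/533-.5+160),z)
W=lambda p,z:at_z(w,((p[0]+.5)/1.5625-.5,(p[1]+.5)/1.5625-.5),z)
def f(X): d=X[:2]-FO; return np.round([d@U(FY),d@V(FY)],1)
def s(n,X): print(n,X.round(1),f(X))
s("tmpl end top",T((675,224),80)); s("tmpl end wrist",W((401,375),80)); s("chan end wristL",W((369,328),38)); s("chR",W((432,328),38)); s("baseL",W((341,322),8)); s("baseR",W((459,322),8))
s("tmpl far wrist",W((400,35),80))
bt=[T(p,134) for p in((205,243),(244,237),(249,342),(206,346))]
for X in bt: s("bar",X)
ctr=sum(bt)/4; s("bar ctr",ctr); d=bt[0]+bt[1]-bt[2]-bt[3]; print("bar yaw",np.degrees(np.arctan2(d[1],d[0])))
tip=(T((186,137),98)+T((238,137),98))/2; s("tip",tip); d=(tip-ctr)[:2]; print("strap yaw",np.degrees(np.arctan2(d[1],d[0])),np.linalg.norm(d), "zero at",FY+90)
E
```

```text
tmpl end top [ 516.3 -297.5   80. ] [84.4  1.4]
tmpl end wrist [ 516.8 -294.5   80. ] [81.5  2.4]
chan end wristL [ 499.3 -288.4   38. ] [ 72.9 -14.1]
chR [ 531.7 -283.7   38. ] [72.9 18.6]
baseL [ 482.3 -296.8    8. ] [ 78.8 -32.1]
baseR [ 550.  -286.9    8. ] [78.8 36.3]
tmpl far wrist [ 496.8 -159.9   80. ] [-54.6   1.8]
bar [505.1 -87.4 134. ] [-125.2   20.4]
bar [ 507.3 -102.9  134. ] [-109.5   20.5]
bar [ 466.  -103.8  134. ] [-114.6  -20.6]
bar [464.5 -86.8 134. ] [-131.6  -19.6]
bar ctr [485.7 -95.2 134. ] [-120.2    0.2]
bar yaw 0.23750206635120638
tip [552.  -97.6  98. ] [-108.4   65.4]
strap yaw -2.060710390105454 66.2802717073057 zero at 8.25
```

The template is centred to about 1 mm lengthwise and sits mid-channel. Knob axis is about (486,-97) with the bar at yaw ≈ -1°. I'll move above the knob with the jaws across the bar.

```bash
python3 - <<'E'
from mv import *
w=interp([486,-97,245],pose(-1),9); show(w+[w[-1]])
E
```

```text
[[-0.0199, -0.0031, -0.0001, 0.0, -0.1566, 0.0], [-0.0399, -0.0061, -0.0002, 0.0, -0.3132, 0.0], [-0.0598, -0.0092, -0.0003, 0.0, -0.4698, 0.0], [-0.0797, -0.0122, -0.0004, 0.0, -0.6264, 0.0], [-0.0996, -0.0153, -0.0005, 0.0, -0.7829, 0.0], [-0.1196, -0.0183, -0.0006, 0.0, -0.9395, 0.0], [-0.1395, -0.0214, -0.0007, 0.0, -1.0961, 0.0], [-0.1594, -0.0244, -0.0008, 0.0, -1.2527, 0.0], [-0.1794, -0.0275, -0.0009, 0.0001, -1.4093, 0.0], [-0.1794, -0.0275, -0.0009, 0.0001, -1.4093, 0.0]]
```

Request:
arm_command(
  increments=[
    [-0.02,-0.005,0,0,-0.157,0],
    [-0.04,-0.01,0,0,-0.313,0],
    [-0.06,-0.015,0,0,-0.47,0],
    [-0.08,-0.02,0,0,-0.626,0],
    [-0.1,-0.024,-0.0005,0,-0.783,0],
    [-0.12,-0.026,-0.0006,0,-0.94,0],
    [-0.14,-0.027,-0.0007,0,-1.096,0],
    [-0.16,-0.0275,-0.0008,0,-1.253,0],
    [-0.1794,-0.0275,-0.0009,0,-1.4093,0],
    [-0.1794,-0.0275,-0.0009,0,-1.4093,0],
  ],
)

```text
time: 20.15
tool_pos: [485.2, -95.8, 243.8]
tcp_rot: [-90.0, 0.1, -0.9]
ft_force: [-0.3, -1.2, 0.2]
finger_gap: 30.1
```

```bash
python3 - <<'E'
from bench import r
from mv import *
s=r.sense(); print(s["joint_pos"].round(1),s["finger_gap"],s["tcp_rot"],s["tool_pos"],load()[0])
c=r.camera_model("wrist");np.savez("wc.npz",**c)
im=r.snapshot("wrist")
cv2.imwrite("pics/w9.png",cv2.resize(im[:,:,::-1],(800,600),interpolation=cv2.INTER_CUBIC))
for d in r.spot_point("wrist","knob_grip")[:2]: print(d["conf"],d["position"],at_z(c,d["position"],124))
E
```

```text
[ -17.1   -6.8  106.     0.    81.  -106.2] 30.092548506462812 [-89.95338562   0.13621975  -0.91758862] [485.20936919 -95.81832987 243.75361541] [485.98065816 -96.95518954 245.00156419]
0.9 [253.1, 224.8] [488.09905347 -96.74402322 124.        ]
```

View pics/w9.png

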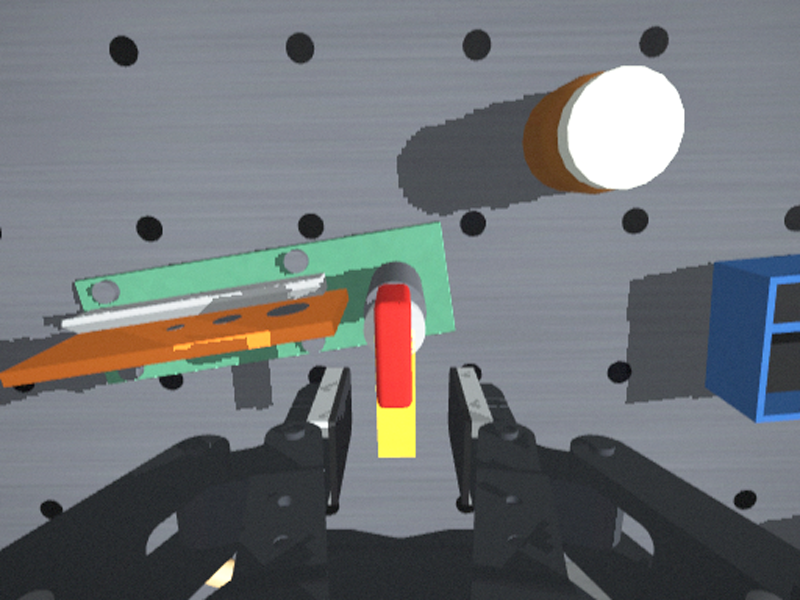

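```bash
python3 - <<'E'
from mv import *
c=dict(np.load("wc.npz"))
W=lambda p,z:at_z(c,((p[0]+.5)/1.5625-.5,(p[1]+.5)/1.5625-.5),z)
P=[W(p,134) for p in((377,286),(409,286),(411,407),(377,407))]
for X in P: print(X.round(1))
print(sum(P)/4)
w=interp([486.5,-97.5,179.5],pose(-1),7); show(w+[w[-1]]*3)
E
```

```text
[ 459.1 -103.   134. ]
[459.2 -91.4 134. ]
[507.4 -91.1 134. ]
[ 507.2 -104.3  134. ]
[483.23442584 -97.43995711 134.        ]
[[0.0001, 0.0094, -0.0001, -0.0, -0.0, 0.0], [0.0002, 0.0187, -0.0002, -0.0, -0.0, 0.0], [0.0002, 0.0281, -0.0002, -0.0, -0.0, 0.0], [0.0003, 0.0374, -0.0003, -0.0, -0.0, 0.0], [0.0004, 0.0468, -0.0004, -0.0, -0.0, 0.0], [0.0005, 0.0561, -0.0005, -0.0, -0.0, 0.0], [0.0005, 0.0655, -0.0005, -0.0, -0.0, 0.0], [0.0005, 0.0655, -0.0005, -0.0, -0.0, 0.0], [0.0005, 0.0655, -0.0005, -0.0, -0.0, 0.0], [0.0005, 0.0655, -0.0005, -0.0, -0.0, 0.0]]
```

Request:
arm_command(
  increments=[
    [0,0.0094,0,0,0,0],
    [0,0.0187,-0.0002,0,0,0],
    [0,0.0281,-0.0002,0,0,0],
    [0.0003,0.0374,-0.0003,0,0,0],
    [0.0004,0.0468,-0.0004,0,0,0],
    [0.0005,0.0561,-0.0005,0,0,0],
    [0.0005,0.0655,-0.0005,0,0,0],
    [0.0005,0.0655,-0.0005,0,0,0],
    [0.0005,0.0655,-0.0005,0,0,0],
    [0.0005,0.0655,-0.0005,0,0,0],
  ],
)

```text
time: 21.5
tool_pos: [486.8, -97.6, 180.1]
tcp_rot: [-90.0, -0.1, -1.0]
ft_force: [0.0, -0.4, -0.2]
finger_gap: 29.8
```

Request:
arm_command(
  increments=[
    [0,0,0,0,0,0],
    [0,0,0,0,0,0],
    [0,0,0,0,0,0],
    [0,0,0,0,0,0],
    [0,0,0,0,0,0],
    [0,0,0,0,0,0],
    [0,0,0,0,0,0],
    [0,0,0,0,0,0],
    [0,0,0,0,0,0],
    [0,0,0,0,0,0],
  ],
  jaw=1,
  force=60,
)

```text
time: 22.75
tool_pos: [486.7, -97.9, 179.9]
tcp_rot: [-90.1, -0.0, -1.0]
ft_force: [-1.2, -5.0, 3.8]
finger_gap: 13.0
```

```bash
python3 - <<'E'
from bench import r
from mv import *
s=r.sense(); print(s["ft_force"],s["finger_gap"],s["tcp_rot"],s["tool_pos"],load()[0])
im=r.snapshot("wrist")
cv2.imwrite("pics/w10.png",cv2.resize(im[:,:,::-1],(800,600),interpolation=cv2.INTER_CUBIC))
p,R=load()
w=interp(p,pose(-82.5),9); show(w+[w[-1]])
E
```

```text
[-1.15970761 -5.04306951  3.82309177] 13.045736504758011 [-9.00507035e+01 -3.98997453e-02 -1.01256371e+00] [486.73427094 -97.86461727 179.89756625] [486.47448926 -97.46257554 179.50157419]
[[0.0, 0.0, 0.0, -0.0, 0.158, 0.0], [0.0, 0.0, 0.0, -0.0, 0.3161, 0.0], [0.0, 0.0, 0.0, -0.0, 0.4741, 0.0], [0.0, 0.0, 0.0, -0.0, 0.6322, 0.0], [0.0, 0.0, 0.0, -0.0, 0.7902, 0.0], [0.0, 0.0, 0.0, -0.0, 0.9483, 0.0], [0.0, 0.0, 0.0, -0.0, 1.1063, 0.0], [0.0, 0.0, 0.0, -0.0, 1.2644, 0.0], [0.0, 0.0, 0.0, -0.0, 1.4224, 0.0], [0.0, 0.0, 0.0, -0.0, 1.4224, 0.0]]
```

View pics/w10.png

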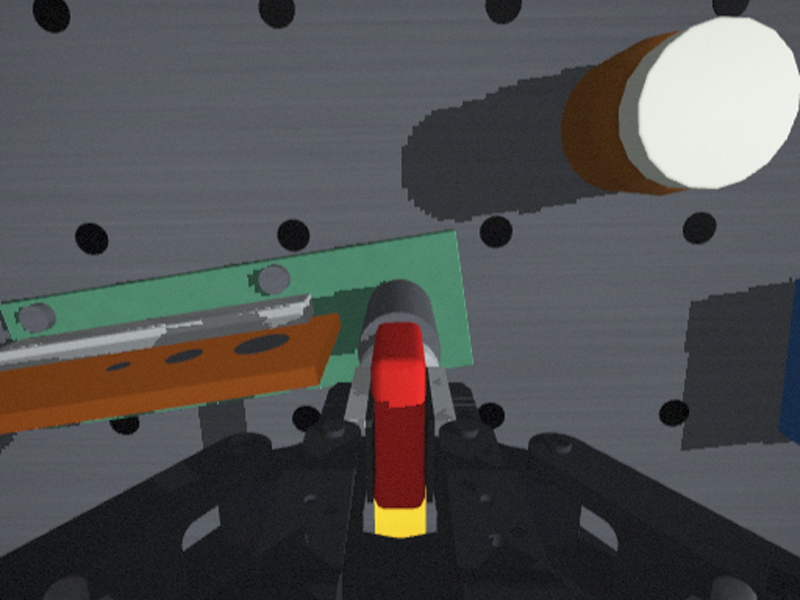

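The bar is held squarely (gap 13). I'll turn clockwise in two halves and watch the forces.

Request:
arm_command(
  increments=[
    [0,0,0,0,0.07,0],
    [0,0,0,0,0.14,0],
    [0,0,0,0,0.21,0],
    [0,0,0,0,0.28,0],
    [0,0,0,0,0.35,0],
    [0,0,0,0,0.42,0],
    [0,0,0,0,0.49,0],
    [0,0,0,0,0.56,0],
    [0,0,0,0,0.63,0],
    [0,0,0,0,0.7,0],
  ],
)

```text
time: 24.05
tool_pos: [486.9, -97.6, 179.9]
tcp_rot: [-90.0, -0.1, -41.2]
ft_force: [0.6, -4.3, 3.0]
finger_gap: 13.2
```

Request:
arm_command(
  increments=[
    [0,0,0,0,0.07,0],
    [0,0,0,0,0.14,0],
    [0,0,0,0,0.22,0],
    [0,0,0,0,0.3,0],
    [0,0,0,0,0.38,0],
    [0,0,0,0,0.46,0],
    [0,0,0,0,0.54,0],
    [0,0,0,0,0.62,0],
    [0,0,0,0,0.7224,0],
    [0,0,0,0,0.7224,0],
  ],
)

```text
time: 25.3
tool_pos: [487.2, -97.5, 179.9]
tcp_rot: [-89.9, -0.0, -82.5]
ft_force: [3.9, -4.0, 1.6]
finger_gap: 12.7
```

```bash
python3 - <<'E'
from bench import r
from mv import *
s=r.sense(); print(s["ft_force"],s["wrist_torque"],s["finger_gap"],s["tcp_rot"],s["tool_pos"],load()[0])
im=r.snapshot("wrist"); im2=r.snapshot("scene"); im3=r.snapshot("top")
cv2.imwrite("pics/w11.png",cv2.resize(im[:,:,::-1],(800,600),interpolation=cv2.INTER_CUBIC))
cv2.imwrite("pics/s11.png",cv2.resize(im2[80:200,140:300,::-1],(800,600),interpolation=cv2.INTER_CUBIC))
E
```

```text
[ 3.94694722 -3.95841352  1.58660597] [-0.60354291 -0.7170843  -0.03178924] 12.725252425826238 [-8.98986790e+01 -3.07882536e-02 -8.24746546e+01] [487.15931982 -97.54279062 179.88398529] [486.47448926 -97.46257554 179.50157419]
```

View pics/w11.png

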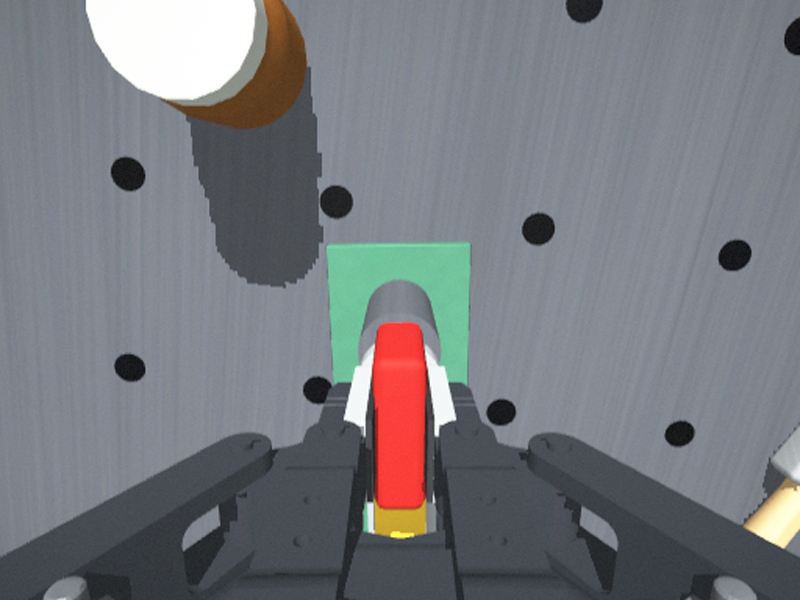

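View pics/s11.png

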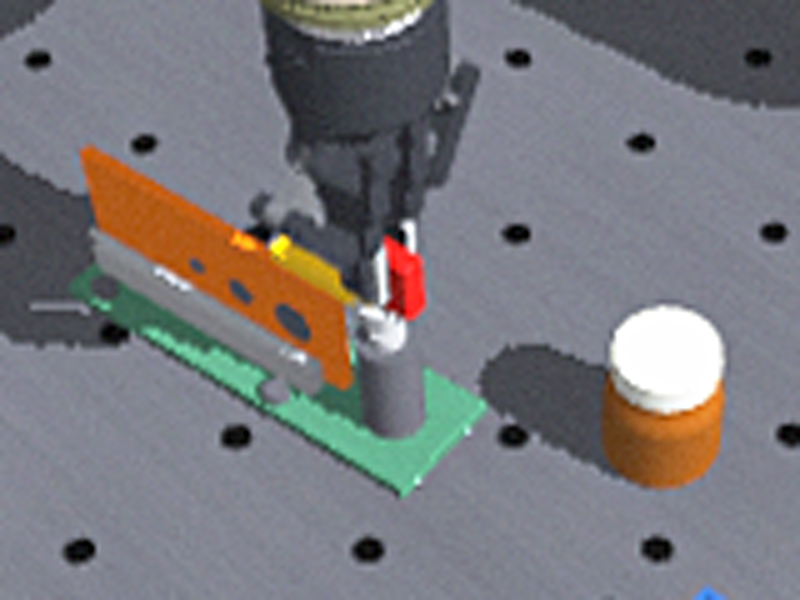

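The strap lies along the template. I'll push the knob down.

Request:
arm_command(
  increments=[
    [0,0.0012,0.0003,0,0,0],
    [0,0.0025,0.0005,0,0,0],
    [0,0.0037,0.0005,0,0,0],
    [0,0.005,0.0005,0,0,0],
    [0,0.006,0.0005,0,0,0],
    [0,0.007,0.0005,0,0,0],
    [0,0.008,0.0005,0,0,0],
    [0,0.0088,0.0005,0,0,0],
    [0,0.0095,0.0005,0,0,0],
    [0,0.0095,0.0005,0,0,0],
  ],
)

```text
time: 26.7
tool_pos: [487.2, -97.5, 170.1]
tcp_rot: [-90.0, -0.0, -82.5]
ft_force: [3.1, -4.4, 3.5]
finger_gap: 12.8
```

Request:
arm_command(
  increments=[
    [0,0.0003,0,0,0,0],
    [0,0.0006,0,0,0,0],
    [0,0.0009,0,0,0,0],
    [0,0.0012,0,0,0,0],
    [0,0.0014,0,0,0,0],
    [0,0.0016,0,0,0,0],
    [0,0.0018,0,0,0,0],
    [0,0.0018,0,0,0,0],
    [0,0.0018,0,0,0,0],
    [0,0.0018,0,0,0,0],
  ],
)

```text
time: 27.95
tool_pos: [487.4, -97.4, 169.9]
tcp_rot: [-90.0, -0.0, -82.5]
ft_force: [-4.4, -0.6, 18.1]
finger_gap: 12.7
```

```bash
python3 - <<'E'
from bench import r
from mv import *
p,R=load(); save([486.97,-97.4,168.2],R)
s=r.sense(); print(s["ft_force"],s["wrist_torque"],s["finger_gap"],s["tcp_rot"],s["tool_pos"])
im2=r.snapshot("scene")
cv2.imwrite("pics/s12.png",cv2.resize(im2[80:200,140:300,::-1],(800,600),interpolation=cv2.INTER_CUBIC))
E
```

```text
[-4.35339452 -0.62116222 18.06202564] [-0.50818312  0.58617268  0.01510365] 12.690393585230494 [-8.99550953e+01 -2.27155299e-02 -8.24703797e+01] [487.37113937 -97.36491101 169.87226606]
```

View pics/s12.png

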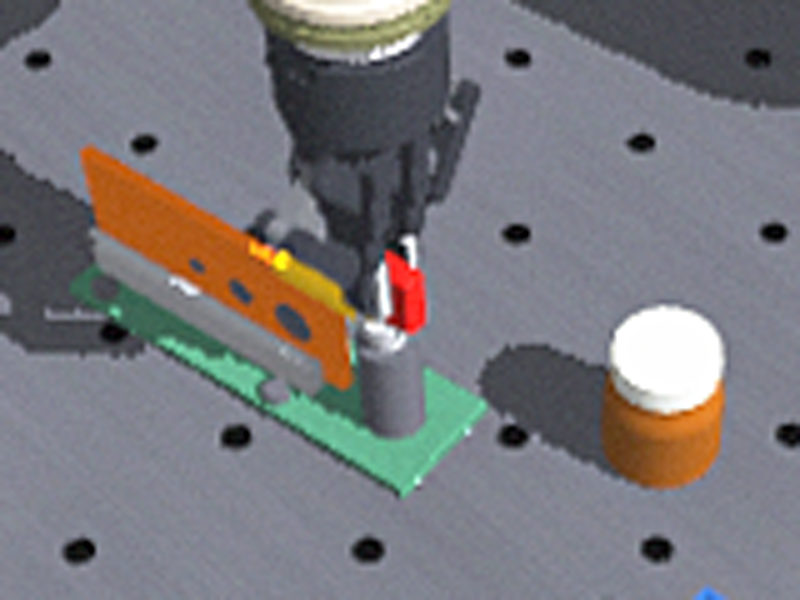

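The strap has stopped on the template (10.0 mm drop, 18 N). I'll release and rise.

Request:
arm_command(
  increments=[
    [0,-0.0005,0,0,0,0],
    [0,-0.0005,0,0,0,0],
    [0,-0.0005,0,0,0,0],
    [0,-0.0005,0,0,0,0],
    [0,-0.0005,0,0,0,0],
    [0,-0.0005,0,0,0,0],
    [0,-0.02,0,0,0,0],
    [0,-0.05,0,0,0,0],
    [0,-0.09,0,0,0,0],
    [0,-0.13,0,0,0,0],
  ],
  jaw=0.3,
)

```text
time: 29.25
tool_pos: [486.8, -97.3, 299.3]
tcp_rot: [-90.0, 0.0, -82.5]
ft_force: [0.4, -0.0, -0.2]
finger_gap: 30.2
```

Request:
arm_command(
  increments=[
    [-0.03,-0.01,0,0,0,0],
    [-0.06,-0.02,0,0,0,0],
    [-0.09,-0.02,0,0,0,0],
    [-0.12,-0.02,0,0,0,0],
    [-0.15,-0.02,0,0,0,0],
    [-0.15,-0.02,0,0,0,0],
    [-0.15,-0.02,0,0,0,0],
    [-0.15,-0.02,0,0,0,0],
    [-0.15,-0.02,0,0,0,0],
    [-0.15,-0.02,0,0,0,0],
  ],
)

```text
time: 30.5
tool_pos: [467.5, 50.9, 318.2]
tcp_rot: [-90.0, -0.0, -82.5]
ft_force: [0.4, -0.1, -0.3]
finger_gap: 30.1
```

```bash
python3 - <<'E'
from bench import r
from mv import *
s=r.sense(); print(s["time"],s["ft_force"],s["finger_gap"],s["tcp_rot"],s["tool_pos"])
im2=r.snapshot("scene"); im3=r.snapshot("top")
cv2.imwrite("pics/s13.png",cv2.resize(im2[80:200,140:300,::-1],(800,600),interpolation=cv2.INTER_CUBIC))
cv2.imwrite("pics/t13.png",cv2.resize(im3[160:260,270:420,::-1],(800,533),interpolation=cv2.INTER_CUBIC))
for n in("top","scene"):
  for t in("brush","jar","angle"):
    for d in r.spot_point(n,t)[:1]: print(n,t,round(d["conf"],2),at_z(r.camera_model(n),d["position"],0).round())
E
```

```text
30.5 [ 0.37009348 -0.11228838 -0.32430261] 30.077065471936642 [-9.00063241e+01 -4.71836824e-03 -8.25485140e+01] [467.48377773  50.88360846 318.16967307]
top brush 0.6 [ 714. -157.    0.]
top jar 0.5 [403.   9.   0.]
top angle 0.68 [733.  25.   0.]
scene brush 0.68 [ 720. -164.   -0.]
scene jar 0.66 [399.   6.   0.]
scene angle 0.71 [726.  26.   0.]
```

View pics/s13.png

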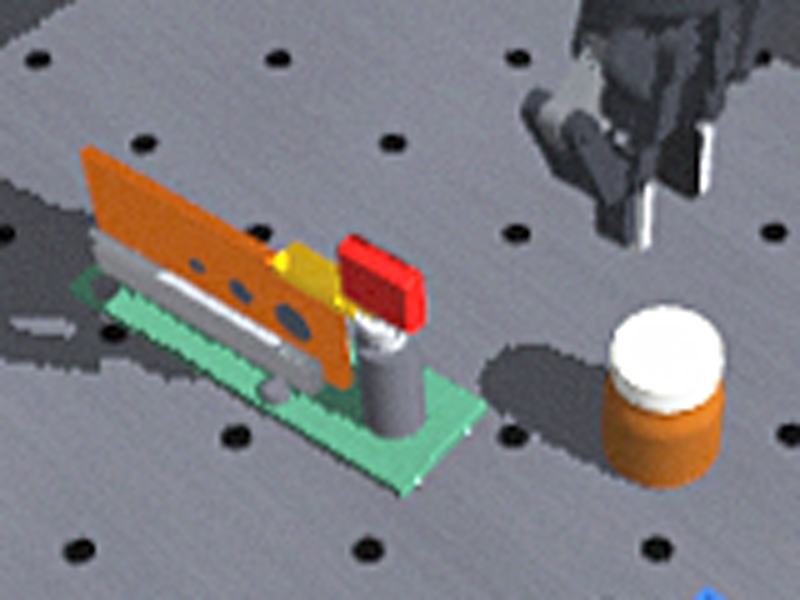

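View pics/t13.png

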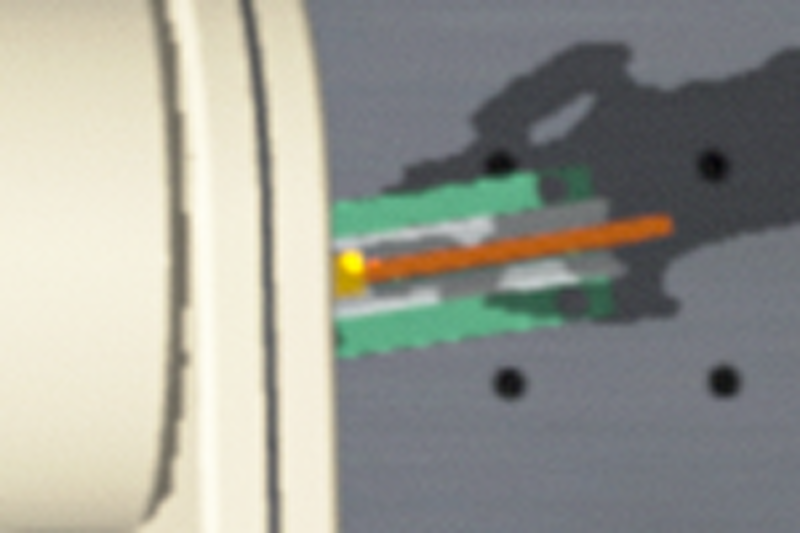

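The strap lies on the template at (300,270) in the scene crop, the knob stayed down, and the bystanders haven't moved. Handing in.

```bash
python3 -c "
from bench import r
print(r.hand_in())"
```

```text
the job is handed in; nothing more can be done
None
```

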